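# Load, lower and cover the bangle dryer

## Robot

A 6-joint arm with a two-finger parallel gripper is mounted at the origin on the work surface. World frame = base frame: x ahead of the robot, y to its left, z up, the work surface at z = 0. Lengths are in m, angles in rad, forces in N, time in s.
With the tool pointing down it reaches from about 0.325 to 0.775 m from the base axis. Payload 5.5 kg.
Tool frame: the origin (TCP) lies at the centre of the arm's flange, where the gripper is bolted on; the fingertips stand 173 mm ahead of it and the grasp point (between the pads) lies 155 mm ahead of it; z points along the fingers, y is the direction in which the jaws open and shut (so a half turn about z gives the same grasp; the last joint's range is limited). The gripper opens to 85 mm and grips with 20 to 120 N. Pads are 22 mm wide; open, the fingers measure 114 mm over their backs; the gripper's body (76 mm by 85 mm) begins 54 mm behind the grasp point. The pads swing forward as they close: fully open they stand 13 mm farther back than shut.
Start: joints at [1.142, 0.091, 1.231, -0, 1.82, -0.057], TCP at [0.218, 0.559, 0.405] pointing down, gripper open.
Joint ranges: [-2.87, 2.87], [-0.86, 2.18], [0.17, 2.46], [-1.51, 4.65], [0.06, 2.69], [-2.65, 2.65]. Speed limits (rad/s): [2.57, 2.57, 3.01, 3.14, 3.14, 3.14].

## Interface

Orientations are given as a unit quaternion [w, x, y, z].
In Python, from workcell import monitor, viewer, order gives the robot as it stands. The module is installed in compiled form; this text tells all that it offers.
- The arm moves only by the tool move_arm, never from a script. Its argument "series" is a list of rows, each a list of 7 numbers: the shift along the tool's x, y, z in cm, then the turn, a rotation vector about the tool's x, y, z in rad, then the finger opening in cm, from 0 to 8.54. In form: [[tx, ty, tz, ax, ay, az, grip], ...]. A call has 1 to 12 rows; each row is the pose to reach, as a shift and turn from the pose commanded when the call began, along the tool's axes at that moment; what a row does not reach only later rows make up. A row lasts 1/12 s, in which the tool goes at most 41.7 mm and 7.16 degrees, less where a joint would pass 70% of its speed; a pose out of reach is approached as far as the arm can. A call with a gripper value outside its range is refused whole. The fingers move at their own pace and stop on an object; the grip force is fixed at half the most. Time passes only in rows, so rows that repeat a pose let the fingers close. It gives the time, the measured TCP pose, the force and the opening at its end, in the units of the state.
- monitor.get_obs(): the state, without advancing time (a new reading comes with each control period).
- viewer.camera(name): name is "side" or "top" or "wrist"; returns a dict with "color" (400x640x3 uint8, red, green, blue), "range_z" (400x640 float32, m along the optical axis (not along the pixel's ray), 0 where there is no reading), "fovy" (degrees; the focal length in pixels is half the picture's height over the tangent of half this angle, whatever the lens; pixels are square), "cx", "cy" (the principal point, pixels), "distortion" ([k1, k2, p1, p2, k3] as OpenCV has them; the pictures are not rectified), "xyz" and "orientation" of the camera in the world. Camera axes: x right, y down, z forward; pixel columns grow to the right and rows downward; lengths in m; the calibration is good to about 2 mm. A picture is of the moment at which its call begins.
- order.job_done(): hands the job in, once; it reports no verdict.
The state is a dict: "time_s": time; "qpos": joint angles; "qd": joint speeds; "effort": joint torques, N m; "eef_pos": TCP position; "tcp_rot": TCP orientation; "contact_force": force on the tool from outside, world axes, zero at the start; "ft_torque": the same for the moment, N m; "grip_width": finger opening in m.
Only numpy, scipy, OpenCV 4.12 (cv2) and the standard library are available. Lean on these libraries where they do the work, as an engineer would, in place of code of your own. Each camera call takes 0.05 s, during which the arm holds its last target.

## Task

Get the bangle dryer ready to run: gently lay the bangle that is on the scale flat on the floor of the dryer's raised wire basket, beside the bangle already there, without dropping it in. Then work the ball lever through its zigzag gate, from slot to slot, until it is fully home in the end pocket of the last slot and the basket is all the way down. Finally set the lid down squarely on the well, without dropping it, so that it is fully seated; leave the other things on the bench where they are.

Things in the scene. Friction and masses are not known exactly. Their poses are not given: they have to be found in the camera images.
- bangle_center (a point): centre of the bangle to be loaded: a pale round-bar jade ring, 76 mm across outside, 54 mm inside, bar 11 mm thick, 64 g; at first it lies flat on the scale's steel pan, its centre 5.5 mm above the pan. Its z axis is the ring's axis. Too wide to grip across: pinch its bar from above, one finger inside the ring. It is brittle
- bangle_in_center (a point): centre of a like bangle that already lies flat in the basket, in its half away from the lever
- basket_floor (a point): centre of the wire basket's floor, upper side; axes as the dryer's. Open above, 125 mm (x) by 185 mm (y) inside, walls 38 mm high, 3 mm thick. It goes up and down with the lever: raised (at the start) its floor is 4 mm above the well's rim; fully down 58 mm below it, all of it under the rim; half-way its walls still stand above the rim and keep the lid off. The free half is at +y (lever side)
- lever_knob (a point): centre of the lever's black ball knob, 36 mm diameter, on a steel stem 10 mm thick that comes up out of the gate plate. The ball centre is 175 mm from the pivot along the stem
- lever_pivot (a point): fixed point inside the casing about which the lever swings both ways; axes as the dryer's. In these axes the ball centre is at 175 mm x (sin(a) cos(b), sin(b), cos(a) cos(b)), with a = 0.33 - lever_lift and b = lever_side
- lever_lift (a joint): fore-and-aft angle of the lever, rad: 0 in the far (+x) cross slot, basket raised; 0.33 upright, in the middle cross slot, basket half-way; 0.66 in the near (-x) cross slot, basket fully down (94 mm of basket travel per rad). Stays where it is left; a few newtons at the ball move it
- lever_side (a joint): sideways angle of the lever, rad: +0.13 against the +y end of a cross slot, -0.13 against its -y end; it may be 0.01 more or less there. Starts anywhere from -0.13 to 0.03. Stays where it is left
- well_rim (a point): centre of the upper edge of the dryer's well, 156 mm above the table; axes as the dryer's. The well has an upstanding collar 148 mm (x) by 208 mm (y) outside, 140 by 200 inside, which stands 16 mm above the casing's top panel; the lid's skirt goes over the outside of it and the lid's plate comes to rest on this edge
- lid_handle (a point): middle of the grip of the lid's strap handle: a black bar 110 mm long (along the lid's y), 10 mm thick (x), 14 mm high, with 28 mm of free room under it. The lid is a plain metal sheet lid, 162 mm (x) by 222 mm (y), 0.28 to 0.46 kg, lying right way up on the table; this point is 51 mm above the skirt's lower edge and 39 mm above the underside of the plate
- lid_under (a point): centre of the underside of the lid's plate, where it rests on the well's collar; the skirt reaches 12 mm below it and is 156 mm (x) by 216 mm (y) inside, 4 mm larger than the collar on each side. Either way round (turned by half a turn) will do
- dryer: bench warm-air dryer, fixed: a casing 200 mm (x) by 380 mm (y) by 140 mm high, louvred front towards -x. Origin under its centre. The well with the wire basket is centred 55 mm towards -y, the lever gate 130 mm towards +y
- scale: shop scale, fixed: 190 mm (x) by 150 mm (y), steel pan 130 by 130 mm centred 25 mm towards +x, pan top 50 mm above the table. Origin under its centre. It stands at one side of the dryer and the lid lies at the other; which is which varies
- bottle: bystander: clear bottle, 60 mm diameter, 170 mm high; origin under its centre
- mug: bystander: white mug, 76 mm diameter, 90 mm high; origin under its centre
- mandrel: bystander: standing tapered wooden sizing cone, foot 72 mm diameter, 187 mm high; origin under its centre
- gift_box: bystander: dark wooden box, 79 by 79 by 46 mm; origin under its centre
- brush: bystander: brush lying flat, 170 mm long along its x
- tape_roll: bystander: roll of packing tape lying flat, 100 mm diameter, 48 mm high; origin under its centre
- gate_center (a point): centre of the bare metal gate plate's upper face, 115 mm above the lever's pivot; axes as the dryer's. It has one zigzag slot, 16 mm wide: the lever starts in the cross slot at the far end (+x), must go to its +y end, then along -x to the middle cross slot, across to -y, along -x to the near end, and across to +y into the end pocket. Lane to lane 30 mm (y), cross slot to cross slot 38 mm (x)
There are look-alikes about, which are no part of the job. What is shaped like the part that bears bangle_center but pink is not meant.

How it is judged:
On the way, in this order (a step that is already met when the one before it is completed fails the run):
1. the bangle from the scale lies flat on the floor of the basket while the basket is still raised (x of bangle_center in the frame of basket_floor between -0.03 and 0.03 m and y of bangle_center in the frame of basket_floor between -0.06 and 0.06 m and z of bangle_center in the frame of basket_floor between 0 and 0.012 m and (angle between bangle_center's own z axis and vertical below 0.12 rad or angle between bangle_center's own z axis and vertical above 3.02 rad) and value of joint lever_lift below 0.12 rad), for 0.2 s.
2. the lever is home in the end pocket of the last slot, basket fully down (value of joint lever_lift above 0.62 rad and value of joint lever_side above 0.08 rad), for 0.2 s.
3. the lid is seated on the well (x of lid_under in the frame of well_rim between -0.008 and 0.008 m and y of lid_under in the frame of well_rim between -0.008 and 0.008 m and z of lid_under in the frame of well_rim between -0.003 and 0.003 m and angle between lid_under's own z axis and vertical below 0.03 rad), for 0.2 s.
At the end, for the whole second after the job is handed in: Both bangles flat (within 0.12 rad) on the basket floor; lever in the end pocket (lever_lift over 0.62, lever_side over 0.08), so the basket is down; lid plate on the collar within 3 mm in height, 8 mm sideways, level within 0.03 rad, and at rest (all of step 2 and all of step 3 and x of bangle_center in the frame of basket_floor between -0.03 and 0.03 m and y of bangle_center in the frame of basket_floor between -0.06 and 0.06 m and z of bangle_center in the frame of basket_floor between 0 and 0.012 m and (angle between bangle_center's own z axis and vertical below 0.12 rad or angle between bangle_center's own z axis and vertical above 3.02 rad) and x of bangle_in_center in the frame of basket_floor between -0.03 and 0.03 m and y of bangle_in_center in the frame of basket_floor between -0.06 and 0.06 m and z of bangle_in_center in the frame of basket_floor between 0 and 0.012 m and (angle between bangle_in_center's own z axis and vertical below 0.12 rad or angle between bangle_in_center's own z axis and vertical above 3.02 rad) and linear speed of lid below 0.02 m/s); the robot touches nothing.
It fails at once if a bystander is moved more than 30 mm or tipped over (distance of any of bottle, mug, mandrel, gift_box, brush, tape_roll from where it was at the start of the episode above 0.03 m or angle between any of bottle, mug, mandrel, gift_box's own z axis and vertical above 0.4 rad).
It fails at once if the bangle is dropped or knocked into the basket (faster than 0.5 m/s within 30 mm of its floor) (x of bangle_center in the frame of basket_floor between -0.06 and 0.06 m and y of bangle_center in the frame of basket_floor between -0.09 and 0.09 m and z of bangle_center in the frame of basket_floor between -0.01 and 0.03 m and linear speed of bangle above 0.5 m/s).
It fails at once if the lid is dropped onto the well (faster than 0.5 m/s within 15 mm of its seat) (x of lid_under in the frame of well_rim between -0.03 and 0.03 m and y of lid_under in the frame of well_rim between -0.03 and 0.03 m and z of lid_under in the frame of well_rim between -0.005 and 0.015 m and linear speed of lid above 0.5 m/s).
It also fails if it takes over 72 s, if anything falls off the work surface, if the arm or the gripper's body presses on something with over 40 N, if the wrist force passes 120 N, or if a joint passes its speed limit or range.

## Working session

There is one attempt and no reset: what is moved stays moved. The work goes in short steps, Python scripts to look and compute and a tool call to move; the robot and the scene stay as the last step left them, time stands still between calls to the robot, and variables do not carry over. Pictures are saved under pics/ and viewed, and the job is handed in when it is done.

Besides the shell and the picture viewer there is one more tool, called after "Call:" in YAML: its name, and indented under it one key for each argument. move_arm: Moves the arm, as the interface text tells. Its arguments: {"type":"object","properties":{"series":{"type":"array","items":{"type":"array","items":{"type":"number"}}}},"required":["series"]}

```bash
mkdir -p pics; ls
cat > h.py <<'E'
import numpy as np, cv2, pickle
from scipy.spatial.transform import Rotation as R
from workcell import monitor, viewer, order
def snap(name,fn=None):
    c=viewer.camera(name)
    if fn: cv2.imwrite('pics/'+fn+'.png',cv2.cvtColor(c['color'],cv2.COLOR_RGB2BGR)); pickle.dump(c,open('pics/'+fn+'.pkl','wb'))
    return c
def load(fn): return pickle.load(open('pics/'+fn+'.pkl','rb'))
def K(c):
    h=c['color'].shape[0]; f=h/2/np.tan(np.radians(c['fovy'])/2)
    return np.array([[f,0,c['cx']],[0,f,c['cy']],[0,0,1.]])
def Rc(c):
    q=c['orientation']; return R.from_quat([q[1],q[2],q[3],q[0]]).as_matrix()
def rays(c,uv):
    p=cv2.undistortPoints(np.array(uv,float).reshape(-1,1,2),K(c),np.array(c['distortion'],float)).reshape(-1,2)
    return np.c_[p,np.ones(len(p))]@Rc(c).T
def plane(c,uv,z):
    d=rays(c,uv); o=np.array(c['xyz']); return o+d*((z-o[2])/d[:,2])[:,None]
def depth(c,uv):
    uv=np.array(uv).reshape(-1,2); d=rays(c,uv); return np.array(c['xyz'])+d*c['range_z'][uv[:,1].astype(int),uv[:,0].astype(int)][:,None]
def cloud(c):
    h,w=c['range_z'].shape; u,v=np.meshgrid(np.arange(w),np.arange(h))
    return depth(c,np.c_[u.ravel(),v.ravel()]).reshape(h,w,3)
def proj(c,P):
    r=Rc(c); rv,_=cv2.Rodrigues(r.T); t=-r.T@np.array(c['xyz'])
    return cv2.projectPoints(np.array(P,float).reshape(-1,1,3),rv,t,K(c),np.array(c['distortion'],float))[0].reshape(-1,2)
def tool():
    o=monitor.get_obs(); q=o['tcp_rot']; return o,np.array(o['eef_pos']),R.from_quat([q[1],q[2],q[3],q[0]])
E
python3 - <<'E'
from h import *
for n in ['side','top','wrist']:
    c=snap(n,n+'0'); print(n,c['fovy'],c['cx'],c['cy'],c['distortion'],c['xyz'],c['orientation'],(c['range_z']>0).mean())
print(monitor.get_obs())
E
```

```text
pics
side 42.40617701633747 317.97315271999275 196.072079135534 [-0.11343725  0.          0.          0.          0.        ] [-0.30423715 -0.82365546  1.40284043] [-0.34568093  0.85776338 -0.35595923  0.13431196] 0.98204296875
top 56.92357700166745 321.40706860466196 197.93466061922587 [0.0208234 0.        0.        0.        0.       ] [0.34157219 0.05560268 1.13762996] [-0.05780492  0.70600561 -0.7035427   0.05694152] 0.99599609375
wrist 60.25664453691099 326.6080611255824 200.26304032245056 [-0.0180132  0.         0.         0.         0.       ] [0.14292631 0.58850097 0.37349739] [0.13198391 0.81501947 0.55711047 0.08917085] 0.99598828125
{'time_s': 0.15, 'qpos': array([ 1.14225619e+00,  9.17043555e-02,  1.23163813e+00, -1.05296556e-05,
        1.81979779e+00, -5.66838957e-02]), 'qd': array([ 0.0004657 , -0.00244344, -0.00369224,  0.00160949, -0.00064309,
        0.00072978]), 'effort': array([ 1.40808672e-03, -4.59374142e+01, -4.18524671e+01, -3.73181635e-06,
        9.60372447e-03, -2.95177199e-05]), 'eef_pos': array([0.21802155, 0.5590388 , 0.40378306]), 'tcp_rot': array([-1.80946323e-04,  1.84859956e-01,  9.82764569e-01, -7.52378140e-04]), 'contact_force': array([ 0.57533036, -0.07889132,  0.04586669]), 'ft_torque': array([ 0.01775574,  0.02188114, -0.00097896]), 'grip_width': 0.08547896140921922}
```

View pics/top0.png

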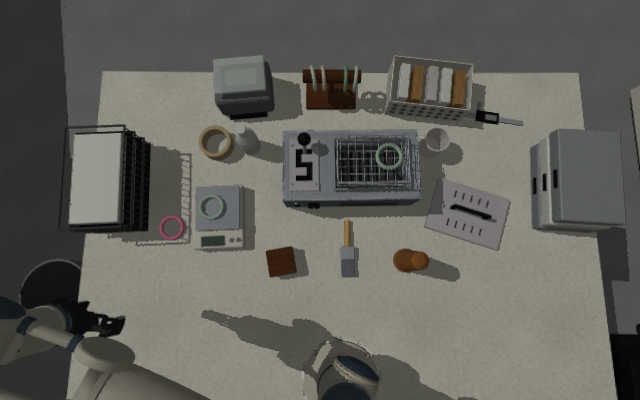

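View pics/side0.png

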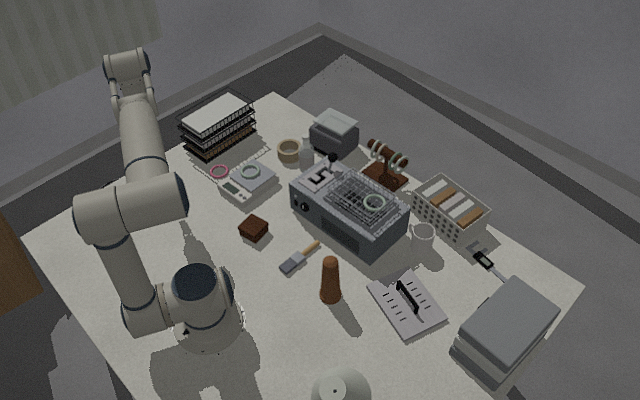

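View pics/wrist0.png

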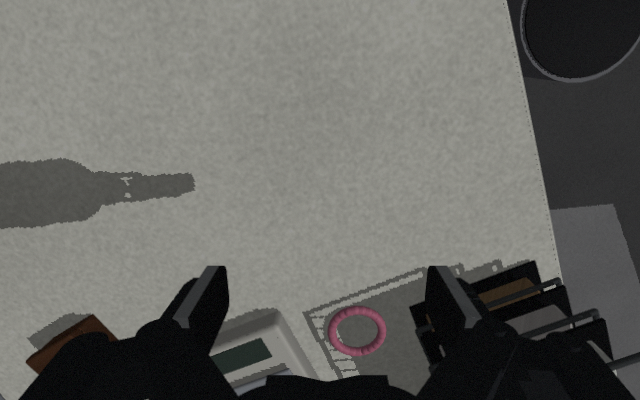

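The top view shows the scale at left (218,215) with a pale green ring at (212,207). The dryer is centred at about (350,168), with a lever at (304,140) and a bangle in the basket at (389,156). The lid lies at right at (468,213). Rings in view: pale green on the scale pan (212,207), pink on the table (172,228), green in the basket (389,156), and rings on a stand (335,80). The one on the pan fits the description. I'll confirm it in an enlarged crop and measure.

Run:
```python
from h import *
c=load('top0'); im=cv2.cvtColor(c['color'],cv2.COLOR_RGB2BGR)
a=cv2.resize(im[175:255,150:260],None,fx=4,fy=4,interpolation=cv2.INTER_CUBIC)
b=cv2.resize(im[115:255,270:520],None,fx=3.2,fy=3.2,interpolation=cv2.INTER_CUBIC)
cv2.imwrite('pics/cropA.png',a); cv2.imwrite('pics/cropB.png',b)
P=cloud(c)
# table height
print('table',np.median(P[260:300,200:330,2]))
# ring on pan
hsv=cv2.cvtColor(im,cv2.COLOR_BGR2HSV); 
for (u,v) in [(202,207),(212,196),(378,156),(172,217),(212,207),(468,213),(304,139),(292,145)]: print((u,v),hsv[v,u],P[v,u].round(3))
# dryer top panel: z 0.13-0.15
def fit(mask,z):
    ys,xs=np.nonzero(mask); Q=P[ys,xs]; return Q
for nm,(u0,u1,v0,v1),(z0,z1) in [('panel',(270,435,120,215),(.132,.147)),('rim',(330,425,125,195),(.152,.165)),('pan',(185,250,180,225),(.043,.056)),('lid',(420,515,175,255),(.03,.05)),('handle',(440,500,195,230),(.053,.08))]:
    m=np.zeros(P.shape[:2],bool); m[v0:v1,u0:u1]=1; m&=(P[...,2]>z0)&(P[...,2]<z1)
    Q=P[m]; r=cv2.minAreaRect((Q[:,:2]*1000).astype(np.float32)); print(nm,len(Q),r,np.median(Q[:,2]))
```

```text
table 0.00023863092085529836
(202, 207) [64 29 61] [0.49  0.409 0.058]
(212, 196) [ 62  35 125] [0.523 0.38  0.062]
(378, 156) [62 36 98] [ 0.615 -0.095  0.173]
(172, 217) [171 122 138] [0.466 0.514 0.011]
(212, 207) [102  12 109] [0.491 0.382 0.052]
(468, 213) [ 0  4 65] [ 0.48  -0.389  0.017]
(304, 139) [0 0 9] [0.65  0.103 0.21 ]
(292, 145) [102  13  98] [0.653 0.139 0.148]
panel 4719 ((602.4630737304688, -24.239578247070312), (201.75660705566406, 378.1635437011719), 1.0082449913024902) 0.14119533697786057
rim 958 ((603.1608276367188, -78.04386138916016), (149.13279724121094, 207.33404541015625), 1.033446192741394) 0.1596541691650497
pan 1430 ((497.0572509765625, 362.88848876953125), (118.76530456542969, 136.1551055908203), 3.177154064178467) 0.050620503067238976
lid 31 ((477.917724609375, -385.0858459472656), (112.49990844726562, 9.900846481323242), 66.51972961425781) 0.04342026858244896
handle 155 ((482.9041748046875, -387.0100402832031), (111.50436401367188, 12.515088081359863), 70.93135833740234) 0.0581478733273193
```

View pics/cropA.png

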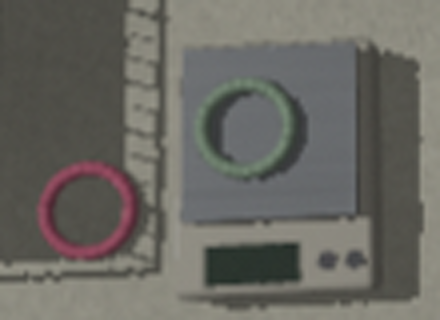

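View pics/cropB.png

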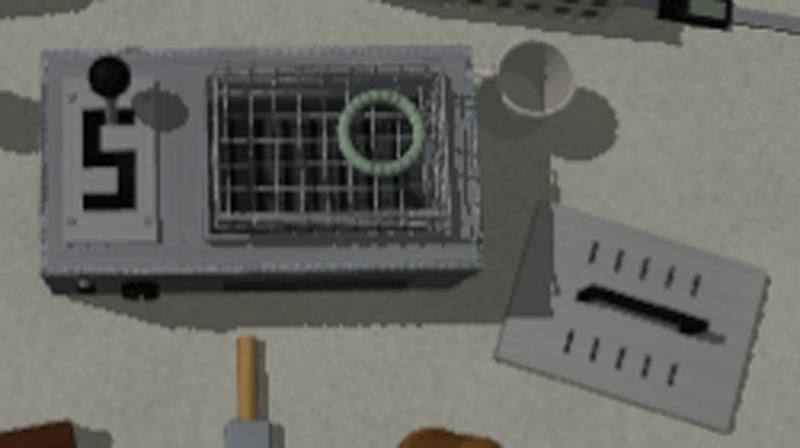

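Crop A shows the pale jade-green ring on the steel pan, which is the target; the pink one lies on the table beside it. Crop B shows the lever in the far cross slot, the basket with its bangle on the right (−y), and the lid handle tilted. Next I'll refine the numbers.

Run:
```python
from h import *
for n in ['top0','side0']:
    c=load(n); im=cv2.cvtColor(c['color'],cv2.COLOR_RGB2BGR); hsv=cv2.cvtColor(im,cv2.COLOR_BGR2HSV); P=cloud(c)
    g=cv2.inRange(hsv,(48,18,40),(80,120,255))
    k,l,st,ce=cv2.connectedComponentsWithStats(g)
    for i in range(1,k):
        if st[i,4]<60: continue
        cn=cv2.findContours((l==i).astype(np.uint8),cv2.RETR_EXTERNAL,cv2.CHAIN_APPROX_NONE)[0][0]
        m=np.median(P[l==i],0)
        zc=0.0555 if m[2]<0.1 else 0.1655
        pts=plane(c,cn.reshape(-1,2),zc); (x,y),r=cv2.minEnclosingCircle((pts[:,:2]*1000).astype(np.float32)); print(n,st[i],ce[i].round(1),m.round(3),'circ',round(x,1),round(y,1),round(r,1))
    # knob
    m=(hsv[...,2]<35)
    box=(P[...,0]>.55)&(P[...,0]<.75)&(P[...,1]>.05)&(P[...,1]<.16)&(P[...,2]>.175)&(P[...,2]<.23)
    Q=P[box&m]; A=np.c_[2*Q,np.ones(len(Q))]; s=np.linalg.lstsq(A,(Q**2).sum(1),rcond=None)[0]
    print('knob',len(Q),s[:3].round(4),np.sqrt(s[3]+(s[:3]**2).sum()).round(4),Q.max(0).round(3),Q.min(0).round(3))
    ys,xs=np.nonzero(box&m); (u,v),rr=cv2.minEnclosingCircle(np.c_[xs,ys].astype(np.float32)); print('knob px',u,v,rr)
    np.set_printoptions(suppress=True)
    print('ray at z.196',plane(c,[[u,v]],.196))
    # lid handle
    b=(P[...,0]>.4)&(P[...,0]<.56)&(P[...,1]>-.47)&(P[...,1]<-.3)&(P[...,2]>.04)&(P[...,2]<.075)&(hsv[...,2]<60)
    Q=P[b]; mu=Q.mean(0); w,V=np.linalg.eigh(np.cov(Q[:,:2].T)); print('handle',len(Q),mu,'ang',np.degrees(np.arctan2(*V[::-1,1])),cv2.minAreaRect((Q[:,:2]*1000).astype(np.float32)),Q[:,2].max())
    b=(P[...,0]>.36)&(P[...,0]<.62)&(P[...,1]>-.53)&(P[...,1]<-.26)&(P[...,2]>.009)&(P[...,2]<.022)&(hsv[...,1]<40)
    k,l,st,ce=cv2.connectedComponentsWithStats(b.astype(np.uint8)); i=1+np.argmax(st[1:,4]); Q=P[l==i]; print('lidplate',len(Q),cv2.minAreaRect((Q[:,:2]*1000).astype(np.float32)),np.median(Q[:,2]))
    # bystanders heights (z>...)
    # scale front
    b=(P[...,0]>.4)&(P[...,0]<.43)&(P[...,1]>.31)&(P[...,1]<.40); print('scale front z',np.median(P[b][:,2]))
    b=(P[...,0]>.54)&(P[...,0]<.66)&(P[...,1]>.08)&(P[...,1]<.15)&(P[...,2]>.13)&(P[...,2]<.16)&(hsv[...,2]>70); print('gate z',np.percentile(P[b][:,2],[10,50,90]))
```

```text
top0 [309  65   7  26  62] [312.9  76.8] [0.858 0.083 0.142] circ 844.5 83.4 37.7
top0 [343  65   5  27 101] [345.2  77.5] [ 0.858 -0.01   0.142] circ 843.3 -8.4 39.0
top0 [353  66   6  26  66] [355.3  78. ] [ 0.852 -0.039  0.144] circ 841.8 -36.2 37.9
top0 [485 114  12   7  66] [490.6 117. ] [ 0.789 -0.48   0.013] circ 772.1 -460.1 18.7
top0 [374 143  29  28 352] [388.6 156.2] [ 0.617 -0.126  0.17 ] circ 616.8 -124.8 39.4
top0 [198 194  27  26 286] [210.9 206.5] [0.492 0.383 0.06 ] circ 492.3 383.6 38.5
top0 [201 236  24  10 212] [212.7 240.6] [0.392 0.377 0.039] circ 392.2 373.1 34.5
knob 119 [0.6556 0.104  0.1968] 0.0173 [0.667 0.119 0.216] [0.639 0.09  0.177]
knob px 303.6290283203125 138.84408569335938 6.306830406188965
ray at z.196 [[0.65469282 0.10479396 0.196     ]]
handle 157 [ 0.48093225 -0.38565393  0.05631401] ang 71.34031784326048 ((480.7834167480469, -386.1239013671875), (111.8863525390625, 10.748397827148438), 72.11058807373047) 0.06328894531904905
lidplate 3761 ((482.1772155761719, -386.96002197265625), (225.58428955078125, 166.45672607421875), 72.25192260742188) 0.01
[... 334 characters left out ...]
8 361.9 32.5
side0 [363 194  23  18 172] [372.7 201.5] [ 0.629 -0.114  0.167] circ 616.1 -126.7 43.8
knob 67 [0.6514 0.0996 0.2009] 0.0131 [0.667 0.115 0.216] [0.636 0.086 0.19 ]
knob px 331.80767822265625 156.8076934814453 4.7310309410095215
ray at z.196 [[0.65543461 0.10398784 0.196     ]]
handle 144 [ 0.48153137 -0.38928424  0.05421966] ang 72.40562524197857 ((482.1796569824219, -389.66156005859375), (108.94036102294922, 13.937925338745117), 72.33456420898438) 0.06361146054787015
lidplate 2923 ((484.6189270019531, -385.1158752441406), (232.4896697998047, 166.8217010498047), 71.96880340576172) 0.015535982794032677
scale front z 0.037573448184189506
gate z [0.13900273 0.14329581 0.14792096]
```

```bash
cat >> h.py <<'E'
def tgt(x,y,z,yaw):
    "tool y axis at world angle yaw, z down. returns shift cm and rotvec in tool axes"
    o,p,r=tool()
    ty=np.array([np.cos(yaw),np.sin(yaw),0]); tz=np.array([0,0,-1.]); tx=np.cross(ty,tz)
    T=R.from_matrix(np.c_[tx,ty,tz])
    return (r.inv().apply(np.array([x,y,z])-p)*100).round(2),(r.inv()*T).as_rotvec().round(4)
def stat():
    o,p,r=tool(); m=r.as_matrix(); print('t',o['time_s'],'p',p.round(4),'yaw',np.arctan2(m[1,1],m[0,1]).round(4),'tilt',m[:,2].round(4),'F',np.round(o['contact_force'],2),'grip',round(o['grip_width'],4),'q',np.round(o['qpos'],2))
E
python3 - <<'E'
from h import *
np.set_printoptions(suppress=True)
stat(); print(tgt(.525,.3825,.32,0)); print(tgt(.525,.3825,.235,0))
E
```

```text
t 0.15 p [0.218  0.559  0.4038] yaw 1.1989 tilt [-0.0006 -0.0014 -1.    ] F [ 0.58 -0.08  0.05] grip 0.0855 q [ 1.14  0.09  1.23 -0.    1.82 -0.06]
(array([-35.01,  -5.28,   8.38]), array([-0.0014,  0.0009,  1.1989]))
(array([-35.02,  -5.27,  16.88]), array([-0.0014,  0.0009,  1.1989]))
```

Call:
move_arm:
  series:
    - [-3, -0.5, 0.8, 0, 0, 0.11, 3]
    - [-6.5, -1, 1.6, 0, 0, 0.23, 3]
    - [-10, -1.5, 2.4, 0, 0, 0.35, 3]
    - [-13.5, -2, 3.2, 0, 0, 0.47, 3]
    - [-17, -2.6, 4, 0, 0, 0.59, 3]
    - [-20.5, -3.1, 4.9, 0, 0, 0.71, 3]
    - [-24, -3.6, 5.7, 0, 0, 0.83, 3]
    - [-27.5, -4.2, 6.6, 0, 0, 0.95, 3]
    - [-31, -4.7, 7.4, 0, 0, 1.07, 3]
    - [-33.5, -5.1, 8, 0, 0, 1.16, 3]
    - [-35, -5.28, 8.38, -0.001, 0.001, 1.199, 3]
    - [-35, -5.28, 8.38, -0.001, 0.001, 1.199, 3]

```text
time_s: 1.15
eef_pos: [0.5271, 0.3807, 0.3187]
tcp_rot: [-0.0, 0.709, 0.706, -0.001]
contact_force: [0.4, 0.8, -0.7]
grip_width: 0.0297
```

Run:
```python
from h import *
np.set_printoptions(suppress=True)
stat(); c=snap('wrist','w1'); stat()
print(c['xyz'],c['orientation'])
print(proj(c,[[.4925,.3825,.0555],[.525,.3825,.0555]]))
```

```text
t 1.15 p [0.5271 0.3807 0.3187] yaw -0.0042 tilt [-0.0016 -0.0008 -1.    ] F [ 0.39  0.77 -0.69] grip 0.0297 q [0.57 0.23 1.23 0.   1.68 0.58]
t 1.2 p [0.5257 0.382  0.3196] yaw -0.0006 tilt [-0.0018  0.0004 -1.    ] F [-0.26  0.86  0.64] grip 0.03 q [0.58 0.23 1.23 0.   1.68 0.58]
[0.52743362 0.46153456 0.28846327] [ 0.1594603   0.98720195 -0.00202167 -0.00080296]
[[278.47867515 202.78077739]
 [323.97613875 202.6123283 ]]
```

View pics/w1.png

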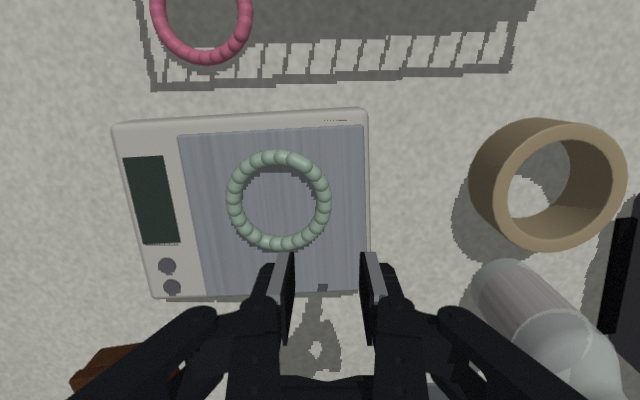

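The ring on the pan shows at (279,201) in the wrist picture, 2 px from its predicted place. I'm descending.

Call:
move_arm:
  series:
    - [0, 0, 2.5, 0, 0, 0, 3]
    - [0, 0, 5, 0, 0, 0, 3]
    - [0, 0, 7, 0, 0, 0, 3]
    - [0, 0, 8.3, 0, 0, 0, 3]
    - [0, 0, 9, 0, 0, 0, 3]
    - [0, 0, 9.2, 0, 0, 0, 3]
    - [0, 0, 9.2, 0, 0, 0, 3]

```text
time_s: 1.78
eef_pos: [0.5246, 0.3834, 0.2295]
tcp_rot: [-0.0, 0.707, 0.708, 0.001]
contact_force: [0.2, -0.5, -0.4]
grip_width: 0.0298
```

Run:
```python
from h import *
stat(); c=snap('wrist','w2');
```

```text
t 1.7833 p [0.5246 0.3834 0.2295] yaw 0.0013 tilt [ 6.0e-04  1.8e-03 -1.0e+00] F [ 0.23 -0.47 -0.41] grip 0.0298 q [0.58 0.26 1.36 0.   1.53 0.58]
```

View pics/w2.png

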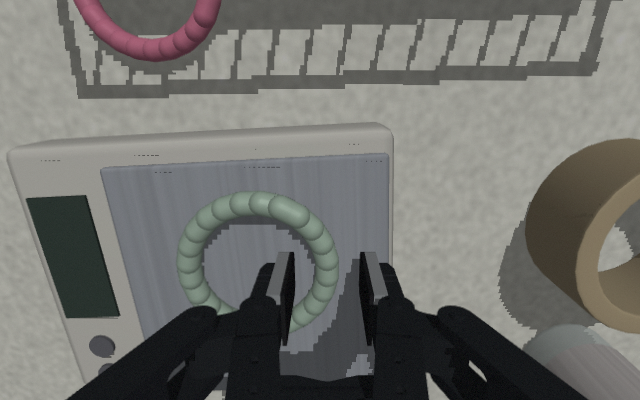

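The bar lies midway between the fingers (gap 293–365, bar at about 325). I'll go down 4 mm and close.

Call:
move_arm:
  series:
    - [0, 0, 0.2, 0, 0, 0, 3]
    - [0, 0, 0.4, 0, 0, 0, 3]
    - [0, 0, 0.4, 0, 0, 0, 2.2]
    - [0, 0, 0.4, 0, 0, 0, 1.7]
    - [0, 0, 0.4, 0, 0, 0, 1.3]
    - [0, 0, 0.4, 0, 0, 0, 1]
    - [0, 0, 0.4, 0, 0, 0, 0.6]
    - [0, 0, 0.4, 0, 0, 0, 0.3]
    - [0, 0, 0.4, 0, 0, 0, 0.3]

```text
time_s: 2.58
eef_pos: [0.525, 0.3828, 0.2253]
tcp_rot: [-0.0, 0.707, 0.707, 0.001]
contact_force: [-0.6, 0.1, 2.1]
grip_width: 0.0095
```

Run:
```python
from h import *
stat()
```

```text
t 2.5833 p [0.525  0.3828 0.2253] yaw -0.0001 tilt [ 0.001   0.0018 -1.    ] F [-0.65  0.06  2.11] grip 0.0095 q [0.58 0.26 1.36 0.   1.52 0.58]
```

Call:
move_arm:
  series:
    - [0, 0, -0.5, 0, 0, 0, 0.3]
    - [0, 0, -1.5, 0, 0, 0, 0.3]
    - [0, 0, -3.5, 0, 0, 0, 0.3]
    - [0, 0, -6, 0, 0, 0, 0.3]
    - [0, 0, -9, 0, 0, 0, 0.3]
    - [0, 0, -11.5, 0, 0, 0, 0.3]
    - [0, 0, -13, 0, 0, 0, 0.3]
    - [0, 0, -13.5, 0, 0, 0, 0.3]
    - [0, 0, -13.5, 0, 0, 0, 0.3]

```text
time_s: 3.33
eef_pos: [0.5249, 0.3826, 0.3624]
tcp_rot: [0.0, 0.707, 0.707, 0.002]
contact_force: [-0.6, -0.4, -0.5]
grip_width: 0.0092
```

Run:
```python
from h import *
np.set_printoptions(suppress=True)
stat(); c=snap('wrist','w3'); stat()
print(tgt(.593+.0325,-.034,.36,.018))
```

```text
t 3.3333 p [0.5249 0.3826 0.3624] yaw -0.0 tilt [ 0.0034  0.0033 -1.    ] F [-0.56 -0.42 -0.52] grip 0.0092 q [0.58 0.22 1.16 0.   1.75 0.58]
t 3.3833 p [0.5249 0.3826 0.3602] yaw 0.0 tilt [ 0.0008  0.0016 -1.    ] F [ 0.26 -0.22 -0.69] grip 0.0089 q [0.58 0.22 1.17 0.   1.75 0.58]
(array([-41.66,  10.06,  -0.05]), array([ 0.0008, -0.0016, -0.018 ]))
```

View pics/w3.png

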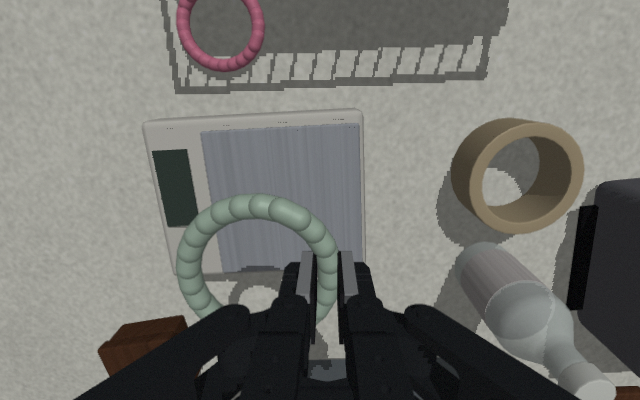

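The grip width creeps down (9.5 → 8.9 mm), so I'll check where the ring sits against the fingertips and whether it is level.

Run:
```python
from h import *
np.set_printoptions(suppress=True)
stat()
c=snap('wrist','w4'); im=cv2.cvtColor(c['color'],cv2.COLOR_RGB2BGR); hsv=cv2.cvtColor(im,cv2.COLOR_BGR2HSV); P=cloud(c)
g=(cv2.inRange(hsv,(48,18,40),(80,120,255))>0)&(P[...,2]>.12)
Q=P[g]; print(len(Q),Q.min(0),Q.max(0))
top=[]
for a in np.arange(-180,180,30):
    ctr=np.array([.4925,.3825]); d=Q[:,:2]-ctr; an=np.degrees(np.arctan2(d[:,1],d[:,0])); s=(np.abs(an-a)<8)
    if s.sum()>5: print(a,s.sum(),'ztop',np.percentile(Q[s][:,2],97).round(4),'rmean',np.hypot(*d[s].T).mean().round(4))
dk=(hsv[...,2]<70)&(P[...,2]>.12)&(P[...,2]<.25); F=P[dk]; print('finger lowest',np.percentile(F[:,2],[0,1,5]))
stat()
s=load('side0')
c=snap('side','s4')
cv2.imwrite('pics/s4c.png',cv2.resize(cv2.cvtColor(c['color'],cv2.COLOR_RGB2BGR)[60:260,180:380],None,fx=3,fy=3,interpolation=cv2.INTER_CUBIC))
```

```text
t 3.3833 p [0.5249 0.3826 0.3602] yaw 0.0 tilt [ 0.0008  0.0016 -1.    ] F [ 0.26 -0.22 -0.69] grip 0.0089 q [0.58 0.22 1.17 0.   1.75 0.58]
7390 [0.4575112  0.35678261 0.18805209] [0.56429262 0.46349644 0.33015459]
-180 195 ztop 0.1967 rmean 0.0287
-150 396 ztop 0.1966 rmean 0.0283
-30 200 ztop 0.1972 rmean 0.0347
0 371 ztop 0.1986 rmean 0.0333
30 525 ztop 0.1969 rmean 0.0353
60 583 ztop 0.1969 rmean 0.0352
90 570 ztop 0.1968 rmean 0.0342
120 504 ztop 0.197 rmean 0.0325
150 427 ztop 0.1966 rmean 0.0307
finger lowest [0.16326744 0.19685405 0.20800006]
t 3.4333 p [0.5248 0.3826 0.3586] yaw -0.0 tilt [-0.0012  0.0004 -1.    ] F [-0.35 -0.83 -0.46] grip 0.0092 q [0.58 0.22 1.17 0.   1.75 0.58]
```

View pics/s4c.png

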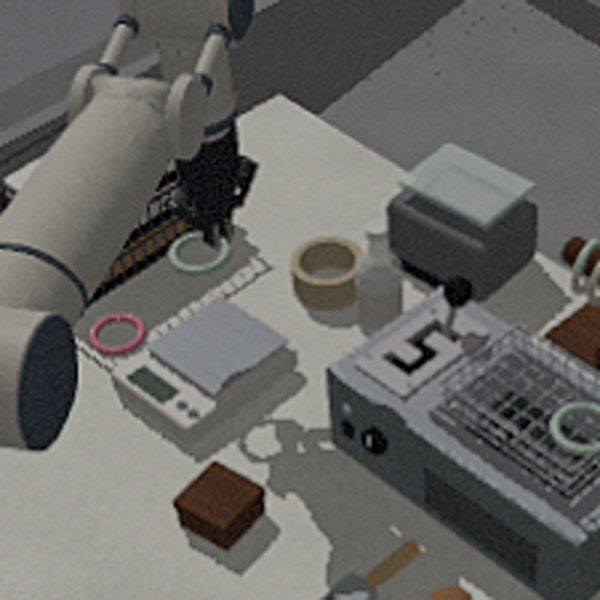

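The ring is level (its top is at 0.197 m all round) and sits 169 mm below the TCP. Now I'll travel high over the basket's free half.

Run:
```python
from h import *
np.set_printoptions(suppress=True)
print(tgt(.6245,-.033,.42,.018))
```

```text
(array([-41.56,   9.95,  -6.23]), array([-0.0023,  0.0004, -0.018 ]))
```

Call:
move_arm:
  series:
    - [0, 0, -2, 0, 0, 0, 0.3]
    - [-1.5, 0.4, -4, 0, 0, 0, 0.3]
    - [-4.5, 1, -5.5, 0, 0, 0, 0.3]
    - [-8, 1.9, -6.2, 0, 0, 0, 0.3]
    - [-11.8, 2.8, -6.2, 0, 0, -0.005, 0.3]
    - [-15.6, 3.7, -6.2, 0, 0, -0.01, 0.3]
    - [-19.4, 4.6, -6.2, 0, 0, -0.01, 0.3]
    - [-23.2, 5.5, -6.2, 0, 0, -0.01, 0.3]
    - [-27, 6.5, -6.2, 0, 0, -0.018, 0.3]
    - [-30.8, 7.4, -6.2, 0, 0, -0.018, 0.3]
    - [-34.3, 8.2, -6.2, 0, 0, -0.018, 0.3]
    - [-37.2, 8.9, -6.2, 0, 0, -0.018, 0.3]

```text
time_s: 4.48
eef_pos: [0.6142, 0.0078, 0.419]
tcp_rot: [-0.002, 0.701, 0.713, -0.001]
contact_force: [0.6, 1.0, -0.9]
grip_width: 0.0096
```

Run:
```python
from h import *
np.set_printoptions(suppress=True)
stat();print(tgt(.6245,-.033,.42,.018))
```

```text
t 4.4833 p [0.6142 0.0078 0.419 ] yaw 0.0166 tilt [-0.0033  0.0009 -1.    ] F [ 0.59  0.95 -0.88] grip 0.0096 q [-0.04  0.14  1.16  0.    1.85 -0.06]
(array([-4.1 ,  0.97, -0.1 ]), array([-0.0033, -0.001 , -0.0014]))
```

Call:
move_arm:
  series:
    - [-2.2, 0.5, 0, 0, 0, 0, 0.3]
    - [-3.6, 0.85, 0.5, 0, 0, 0, 0.3]
    - [-4.2, 1, 2, 0, 0, 0, 0.3]
    - [-4.3, 1, 3.5, 0, 0, 0, 0.3]
    - [-4.3, 1, 4.2, 0, 0, 0, 0.3]
    - [-4.3, 1, 4.2, 0, 0, 0, 0.3]
    - [-4.3, 1, 4.2, 0, 0, 0, 0.3]

```text
time_s: 5.07
eef_pos: [0.6246, -0.0315, 0.3783]
tcp_rot: [-0.001, 0.7, 0.714, -0.0]
contact_force: [0.2, -0.4, -0.7]
grip_width: 0.0088
```

Run:
```python
from h import *
np.set_printoptions(suppress=True)
stat(); c=snap('wrist','w5'); t=snap('top','t5'); stat();print(tgt(.6245,-.033,.36,.018))
cv2.imwrite('pics/t5c.png',cv2.resize(cv2.cvtColor(t['color'],cv2.COLOR_RGB2BGR)[110:230,270:450],None,fx=4,fy=4,interpolation=cv2.INTER_CUBIC))
```

```text
t 5.0667 p [ 0.6246 -0.0315  0.3783] yaw 0.0189 tilt [-0.0019  0.0017 -1.    ] F [ 0.15 -0.42 -0.7 ] grip 0.0088 q [-0.11  0.16  1.21  0.    1.78 -0.12]
t 5.1667 p [ 0.6247 -0.0316  0.3803] yaw 0.019 tilt [ 0.0014  0.0013 -1.    ] F [-0.71 -0.23 -0.66] grip 0.0091 q [-0.11  0.16  1.2   0.    1.78 -0.12]
(array([-0.14, -0.02,  2.03]), array([ 0.0014, -0.0012,  0.001 ]))
```

View pics/w5.png

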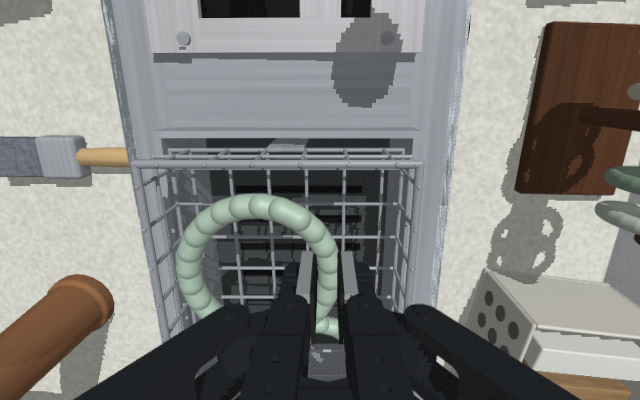

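View pics/t5c.png

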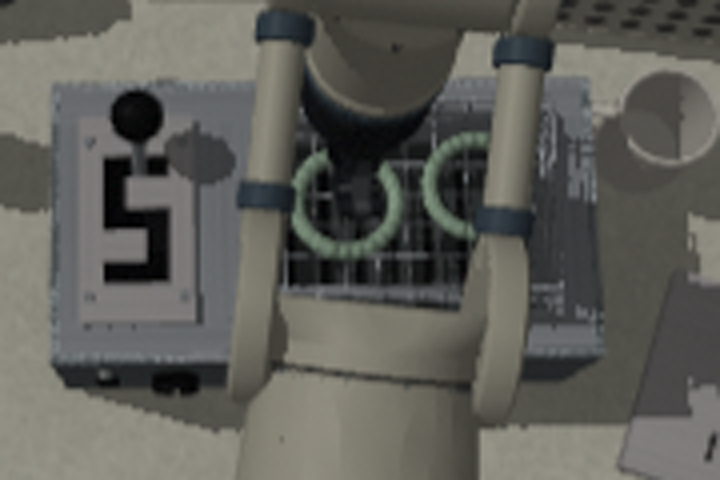

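Wrist view: the ring at (258,270) lies inside the basket walls (x 165–405). The top view shows clear space between it and the resident bangle. I'm lowering it slowly.

Call:
move_arm:
  series:
    - [-0.1, 0, 1, 0, 0, 0, 0.3]
    - [-0.1, 0, 2, 0, 0, 0, 0.3]
    - [-0.1, 0, 3, 0, 0, 0, 0.3]
    - [-0.1, 0, 3.6, 0, 0, 0, 0.3]
    - [-0.1, 0, 3.9, 0, 0, 0, 0.3]
    - [-0.1, 0, 4.1, 0, 0, 0, 0.3]
    - [-0.1, 0, 4.2, 0, 0, 0, 0.3]
    - [-0.1, 0, 4.2, 0, 0, 0, 0.3]

```text
time_s: 5.83
eef_pos: [0.6247, -0.0332, 0.3374]
tcp_rot: [-0.0, 0.701, 0.713, 0.001]
contact_force: [1.1, -0.8, -0.6]
grip_width: 0.0091
```

Run:
```python
from h import *
np.set_printoptions(suppress=True)
stat(); c=snap('wrist','w6'); stat();
im=cv2.cvtColor(c['color'],cv2.COLOR_RGB2BGR); hsv=cv2.cvtColor(im,cv2.COLOR_BGR2HSV); P=cloud(c)
g=(cv2.inRange(hsv,(48,18,40),(80,120,255))>0)&(abs(P[...,0]-.592)<.045)&(abs(P[...,1]+.033)<.05)
print(np.percentile(P[g][:,2],[50,90,97,99]))
```

```text
t 5.8333 p [ 0.6247 -0.0332  0.3374] yaw 0.0179 tilt [ 0.0005  0.0012 -1.    ] F [ 1.13 -0.79 -0.64] grip 0.0091 q [-0.11  0.16  1.28  0.    1.71 -0.13]
t 5.8833 p [ 0.6247 -0.0332  0.3377] yaw 0.018 tilt [ 0.0009  0.0013 -1.    ] F [ 0.08  0.35 -0.57] grip 0.0091 q [-0.11  0.16  1.28  0.    1.71 -0.13]
[0.1724725  0.17369538 0.17418937 0.1753095 ]
```

View pics/w6.png

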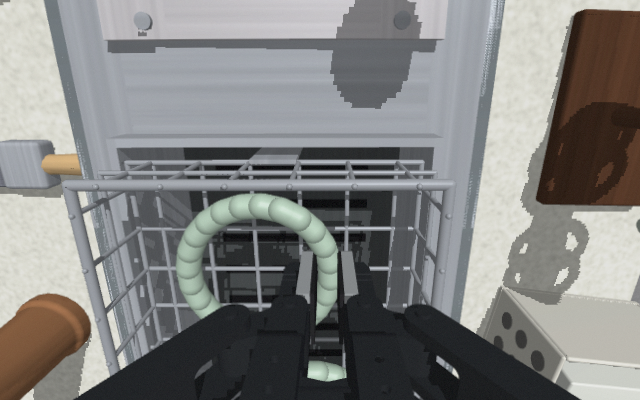

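The ring's top is at 0.174, so about 3 mm remain to the floor. I'll ease down until it touches.

Call:
move_arm:
  series:
    - [0, 0, 0.1, 0, 0, 0, 0.3]
    - [0, 0, 0.15, 0, 0, 0, 0.3]
    - [0, 0, 0.2, 0, 0, 0, 0.3]
    - [0, 0, 0.25, 0, 0, 0, 0.3]
    - [0, 0, 0.25, 0, 0, 0, 0.3]

```text
time_s: 6.3
eef_pos: [0.6247, -0.0332, 0.3352]
tcp_rot: [-0.0, 0.701, 0.713, 0.001]
contact_force: [0.6, -0.2, 0.7]
grip_width: 0.0091
```

Call:
move_arm:
  series:
    - [0, 0, 0.05, 0, 0, 0, 0.3]
    - [0, 0, 0.1, 0, 0, 0, 0.3]
    - [0, 0, 0.1, 0, 0, 0, 0.3]

```text
time_s: 6.55
eef_pos: [0.6247, -0.0332, 0.3343]
tcp_rot: [-0.0, 0.701, 0.713, 0.001]
contact_force: [-0.6, -0.8, 2.3]
grip_width: 0.0091
```

Contact is felt (Fz about +3 N). I'm opening gently.

Call:
move_arm:
  series:
    - [0, 0, 0, 0, 0, 0, 1.1]
    - [0, 0, 0, 0, 0, 0, 1.4]
    - [0, 0, 0, 0, 0, 0, 1.9]
    - [0, 0, 0, 0, 0, 0, 2.5]
    - [0, 0, 0, 0, 0, 0, 2.5]
    - [0, 0, -0.5, 0, 0, 0, 2.5]
    - [0, 0, -1.5, 0, 0, 0, 2.5]
    - [0, 0, -3.5, 0, 0, 0, 2.5]
    - [0, 0, -6, 0, 0, 0, 2.5]
    - [0, 0, -8.5, 0, 0, 0, 2.5]
    - [0, 0, -9, 0, 0, 0, 2.5]

```text
time_s: 7.47
eef_pos: [0.6242, -0.0332, 0.4307]
tcp_rot: [0.003, 0.701, 0.713, 0.003]
contact_force: [-0.6, 0.5, 0.6]
grip_width: 0.025
```

Run:
```python
from h import *
np.set_printoptions(suppress=True)
stat(); c=snap('wrist','w7'); stat();
im=cv2.cvtColor(c['color'],cv2.COLOR_RGB2BGR); hsv=cv2.cvtColor(im,cv2.COLOR_BGR2HSV); P=cloud(c)
g=(cv2.inRange(hsv,(48,18,40),(80,120,255))>0)&(abs(P[...,0]-.592)<.05)&(abs(P[...,1]+.033)<.05)
k,l,st,ce=cv2.connectedComponentsWithStats(g.astype(np.uint8)); i=1+np.argmax(st[1:,4]);Q=P[l==i]
print(st[i],np.percentile(Q[:,2],[50,90,97,99]),Q.min(0),Q.max(0))
for (u) in [-1,1]:
  s=u*(Q[:,0]-.592)>.015; print(np.percentile(Q[s][:,2],95)); s=u*(Q[:,1]+.033)>.015; print(np.percentile(Q[s][:,2],95) if s.any() else 0)
```

```text
t 7.4667 p [ 0.6242 -0.0332  0.4307] yaw 0.018 tilt [ 0.0089  0.0004 -1.    ] F [-0.63  0.54  0.64] grip 0.025 q [-0.11  0.16  1.11  0.    1.86 -0.13]
t 7.5167 p [ 0.6244 -0.0332  0.4297] yaw 0.018 tilt [ 0.0086  0.0004 -1.    ] F [-0.65 -0.23  0.69] grip 0.0253 q [-0.11  0.16  1.11  0.    1.86 -0.13]
[ 229  151  106  102 4380] [0.16994207 0.17124965 0.17169721 0.17198018] [ 0.54278371 -0.08286973  0.08433512] [0.63539159 0.00406724 0.1729048 ]
0.17147302674082598
0.17157503584331496
0.1715376073578943
0.17156242212484174
```

View pics/w7.png

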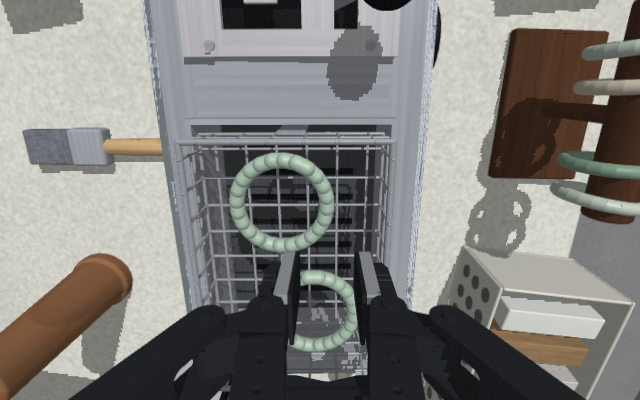

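Both bangles lie flat in the basket; the new one's top is at 0.1715 on every side. Next is the lever.

```bash
cat >> h.py <<'E'
DY=.018; PIV=np.array([.6002,.1058,.0305])
def knob(l,s):
    a=.33-l; v=.175*np.array([np.sin(a)*np.cos(s),np.sin(s),np.cos(a)*np.cos(s)])
    return PIV+R.from_euler('z',DY).apply(v)
E
python3 - <<'E'
from h import *
np.set_printoptions(suppress=True)
for w in [(0,-.012),(0,.13),(.33,.13),(.33,-.13),(.66,-.13),(.66,.13)]: print(w,knob(*w).round(4))
c=load('w7');print('proj knob in t5',proj(load('t5'),[knob(0,-.012)]))
print(tgt(.655,.104,.44,DY+np.pi/2))
E
```

```text
(0, -0.012) [0.6569 0.1047 0.196 ]
(0, 0.13) [0.656  0.1295 0.1947]
(0.33, 0.13) [0.5998 0.1285 0.204 ]
(0.33, -0.13) [0.6006 0.0831 0.204 ]
(0.66, -0.13) [0.5444 0.0821 0.1947]
(0.66, 0.13) [0.5436 0.1275 0.1947]
proj knob in t5 [[303.66499111 138.02749132]]
(array([13.67,  3.32, -0.99]), array([ 0.007 ,  0.0066, -1.5708]))
```

Call:
move_arm:
  series:
    - [1, 0.3, -0.8, 0, 0, -0.12, 2.5]
    - [2.2, 0.6, -0.8, 0, 0, -0.24, 3]
    - [3.5, 0.9, -0.8, 0, 0, -0.36, 4]
    - [5, 1.2, -0.8, 0, 0, -0.48, 5]
    - [6.5, 1.5, -0.8, 0, 0, -0.6, 5.5]
    - [8, 1.9, -0.8, 0, 0, -0.72, 5.5]
    - [9.5, 2.2, -0.8, 0, 0, -0.84, 5.5]
    - [10.5, 2.5, -0.8, 0, 0, -0.96, 5.5]
    - [11.5, 2.8, -0.8, 0, 0, -1.08, 5.5]
    - [12.5, 3, -0.8, 0, 0, -1.2, 5.5]
    - [13.2, 3.2, -0.8, 0, 0, -1.32, 5.5]
    - [13.6, 3.3, -0.8, 0, 0, -1.44, 5.5]

```text
time_s: 8.52
eef_pos: [0.6554, 0.1043, 0.4306]
tcp_rot: [-0.001, 0.053, 0.999, 0.001]
contact_force: [-0.2, -0.3, -0.1]
grip_width: 0.0547
```

Run:
```python
from h import *
np.set_printoptions(suppress=True)
stat();print(tgt(.656,.1045,.42,DY+np.pi/2))
```

```text
t 8.5167 p [0.6554 0.1043 0.4306] yaw 1.4649 tilt [-0.0016  0.0014 -1.    ] F [-0.21 -0.27 -0.13] grip 0.0547 q [ 0.11  0.28  0.98  0.    1.89 -1.36]
(array([-0.06,  0.02,  1.06]), array([ 0.0013, -0.0017, -0.1239]))
```

Call:
move_arm:
  series:
    - [0, 0, 1, 0, 0, -0.11, 5.5]
    - [0, 0, 2, 0, 0, -0.11, 5.5]
    - [0, 0, 2.5, 0, 0, -0.11, 5.5]
    - [0, 0, 2.5, 0, 0, -0.11, 5.5]

```text
time_s: 8.85
eef_pos: [0.6552, 0.1032, 0.4039]
tcp_rot: [-0.002, 0.003, 1.0, 0.0]
contact_force: [-0.5, -0.0, 0.8]
grip_width: 0.0548
```

Run:
```python
from h import *
np.set_printoptions(suppress=True)
stat();c=snap('wrist','w8');stat();print(tgt(.656,.1045,.35,DY+np.pi/2)); print(proj(c,[knob(0,-.012)]))
```

```text
t 8.85 p [0.6552 0.1032 0.4039] yaw 1.5646 tilt [-0.0044  0.0008 -1.    ] F [-0.52 -0.04  0.77] grip 0.0548 q [ 0.1   0.27  1.03  0.    1.84 -1.46]
t 8.9 p [0.6552 0.1031 0.4052] yaw 1.5651 tilt [-0.0029  0.0009 -1.    ] F [ 0.13 -0.81  0.71] grip 0.055 q [ 0.1   0.27  1.03  0.    1.84 -1.46]
(array([-0.1 ,  0.13,  5.52]), array([ 0.001 , -0.0029, -0.0237]))
[[328.80805633 241.03573325]]
```

View pics/w8.png

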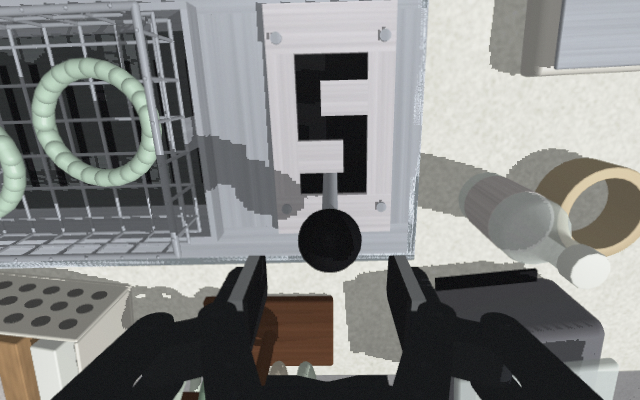

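The knob is at (330,239), 2 px from the prediction, and centred between the fingers. I'll descend and grip.

Call:
move_arm:
  series:
    - [0, 0.15, 1.5, 0, 0, -0.02, 5.5]
    - [0, 0.15, 3, 0, 0, -0.02, 5.5]
    - [0, 0.15, 4.5, 0, 0, -0.02, 5.5]
    - [0, 0.15, 5.4, 0, 0, -0.02, 5.5]
    - [0, 0.15, 5.6, 0, 0, -0.02, 5.5]
    - [0, 0.15, 5.6, 0, 0, -0.02, 5]
    - [0, 0.15, 5.6, 0, 0, -0.02, 4.4]
    - [0, 0.15, 5.6, 0, 0, -0.02, 4]
    - [0, 0.15, 5.6, 0, 0, -0.02, 3.6]
    - [0, 0.15, 5.6, 0, 0, -0.02, 3.2]
    - [0, 0.15, 5.6, 0, 0, -0.02, 3]
    - [0, 0.15, 5.6, 0, 0, -0.02, 3]

```text
time_s: 9.9
eef_pos: [0.6553, 0.1048, 0.3528]
tcp_rot: [0.002, -0.009, 1.0, 0.001]
contact_force: [0.7, -0.2, 6.2]
grip_width: 0.0335
```

Run:
```python
from h import *
np.set_printoptions(suppress=True)
stat(); o,p,r=tool()
prev=knob(0,-.012)
for w in [(0,-.012),(0,.05),(0,.10),(0,.13),(.08,.13),(.16,.13),(.25,.13),(.33,.13),(.33,.05),(.33,-.03),(.33,-.1),(.33,-.13),(.41,-.13),(.49,-.13),(.58,-.13),(.66,-.13),(.66,-.05),(.66,.03),(.66,.1),(.66,.13)]: print(w,(r.inv().apply(knob(*w)-prev)*100).round(2))
```

```text
t 9.9 p [0.6553 0.1048 0.3528] yaw 1.5878 tilt [ 0.0032  0.0014 -1.    ] F [ 0.69 -0.2   6.16] grip 0.0335 q [ 0.11  0.26  1.14  0.    1.74 -1.48]
(0, -0.012) [0. 0. 0.]
(0, 0.05) [0.01 1.08 0.02]
(0, 0.1) [0.03 1.96 0.08]
(0, 0.13) [0.05 2.48 0.14]
(0.08, 0.13) [ 1.38  2.48 -0.26]
(0.16, 0.13) [ 2.74  2.48 -0.55]
(0.25, 0.13) [ 4.28  2.48 -0.75]
(0.33, 0.13) [ 5.67  2.47 -0.81]
(0.33, 0.05) [ 5.67  1.08 -0.94]
(0.33, -0.03) [ 5.67 -0.32 -0.96]
(0.33, -0.1) [ 5.67 -1.54 -0.88]
(0.33, -0.13) [ 5.67 -2.06 -0.82]
(0.41, -0.13) [ 7.05 -2.06 -0.77]
(0.49, -0.13) [ 8.43 -2.07 -0.61]
(0.58, -0.13) [ 9.96 -2.07 -0.29]
(0.66, -0.13) [11.29 -2.07  0.1 ]
(0.66, -0.05) [11.33 -0.68 -0.02]
(0.66, 0.03) [11.34  0.72 -0.03]
(0.66, 0.1) [11.31  1.95  0.05]
(0.66, 0.13) [11.3   2.47  0.11]
```

Call:
move_arm:
  series:
    - [0, 0.5, 0, 0, 0, 0, 3]
    - [0, 1, 0, 0, 0, 0, 3]
    - [0, 1.5, 0, 0, 0, 0, 3]
    - [0, 2, 0.1, 0, 0, 0, 3]
    - [0, 2.4, 0.1, 0, 0, 0, 3]
    - [0, 2.7, 0.1, 0, 0, 0, 3]
    - [0, 2.7, 0.1, 0, 0, 0, 3]

```text
time_s: 10.48
eef_pos: [0.655, 0.1313, 0.3534]
tcp_rot: [0.003, -0.008, 1.0, -0.001]
contact_force: [1.1, -3.6, 9.9]
grip_width: 0.0332
```

Run:
```python
from h import *
np.set_printoptions(suppress=True)
stat(); c=snap('wrist','w9')
```

```text
t 10.4833 p [0.655  0.1313 0.3534] yaw 1.587 tilt [ 0.0062 -0.001  -1.    ] F [ 1.13 -3.65  9.87] grip 0.0332 q [ 0.15  0.27  1.12 -0.    1.74 -1.44]
```

View pics/w9.png

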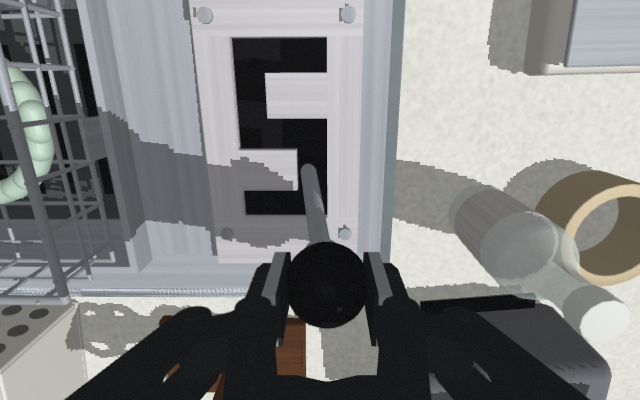

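The stem is in the +y lane (picture (310,180), right slot edge at 327). Next I go along −x to the middle cross slot.

Call:
move_arm:
  series:
    - [0.6, -0.15, -0.4, 0, 0, 0, 3]
    - [1.3, -0.15, -0.6, 0, 0, 0, 3]
    - [2, -0.15, -0.75, 0, 0, 0, 3]
    - [2.7, -0.15, -0.9, 0, 0, 0, 3]
    - [3.5, -0.15, -1, 0, 0, 0, 3]
    - [4.2, -0.15, -1.1, 0, 0, 0, 3]
    - [4.9, -0.15, -1.15, 0, 0, 0, 3]
    - [5.4, -0.15, -1.2, 0, 0, 0, 3]
    - [5.6, -0.15, -1.2, 0, 0, 0, 3]
    - [5.6, -0.15, -1.2, 0, 0, 0, 3]

```text
time_s: 11.37
eef_pos: [0.5984, 0.1295, 0.3621]
tcp_rot: [0.0, -0.009, 1.0, 0.001]
contact_force: [2.2, 0.1, 2.0]
grip_width: 0.0333
```

Run:
```python
from h import *
np.set_printoptions(suppress=True)
stat(); c=snap('wrist','w10'); o,p,r=tool(); print((r.inv().apply(knob(.33,.13)+[0,0,.1565]-p)*100).round(2))
```

```text
t 11.3667 p [0.5984 0.1295 0.3621] yaw 1.5878 tilt [ 0.0002  0.0017 -1.    ] F [2.24 0.09 1.96] grip 0.0333 q [ 0.16  0.12  1.28  0.    1.75 -1.43]
[-0.12 -0.11  0.16]
```

View pics/w10.png

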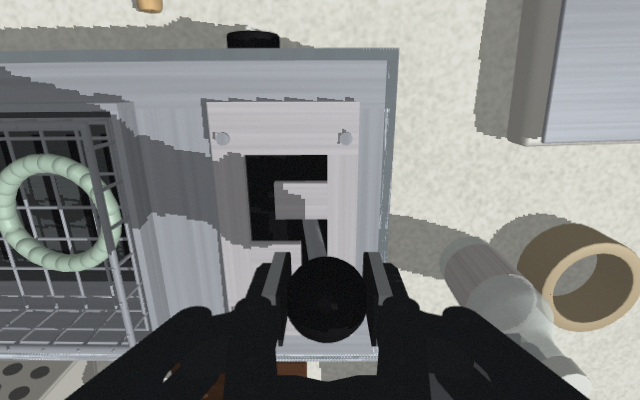

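The stem is in the corner of the middle cross slot (315,235). I'll go across to −y.

Call:
move_arm:
  series:
    - [0, -0.5, -0.05, 0, 0, 0, 3]
    - [0, -1, -0.1, 0, 0, 0, 3]
    - [0, -1.6, -0.15, 0, 0, 0, 3]
    - [0, -2.2, -0.15, 0, 0, 0, 3]
    - [0, -2.8, -0.15, 0, 0, 0, 3]
    - [0, -3.4, -0.1, 0, 0, 0, 3]
    - [0, -4, -0.05, 0, 0, 0, 3]
    - [0, -4.5, 0, 0, 0, 0, 3]
    - [0, -4.8, 0, 0, 0, 0, 3]
    - [0, -4.8, 0, 0, 0, 0, 3]

```text
time_s: 12.25
eef_pos: [0.5986, 0.0815, 0.3651]
tcp_rot: [0.0, -0.009, 1.0, 0.002]
contact_force: [-8.2, 0.8, 12.5]
grip_width: 0.0331
```

Run:
```python
from h import *
np.set_printoptions(suppress=True)
stat(); c=snap('wrist','w11'); o,p,r=tool(); print((r.inv().apply(knob(.33,-.13)+[-.0015,0.001,.1565]-p)*100).round(2))
```

```text
t 12.25 p [0.5986 0.0815 0.3651] yaw 1.5894 tilt [ 0.0001  0.0031 -1.    ] F [-8.22  0.8  12.45] grip 0.0331 q [ 0.08  0.1   1.29  0.    1.75 -1.51]
[-0.06  0.28  0.46]
```

View pics/w11.png

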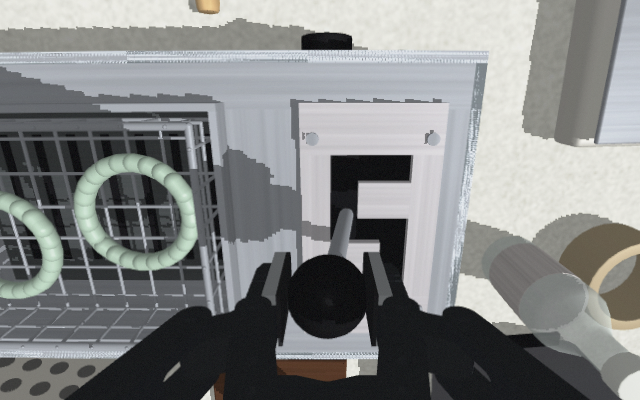

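The stem is in the −y lane (347,215; the lane spans 331–358). I'll go along −x to the near slot.

Call:
move_arm:
  series:
    - [0.6, 0.15, -0.25, 0, 0, 0, 3]
    - [1.3, 0.15, -0.25, 0, 0, 0, 3]
    - [2, 0.15, -0.2, 0, 0, 0, 3]
    - [2.8, 0.15, -0.1, 0, 0, 0, 3]
    - [3.5, 0.15, 0, 0, 0, 0, 3]
    - [4.2, 0.15, 0.2, 0, 0, 0, 3]
    - [4.9, 0.15, 0.4, 0, 0, 0, 3]
    - [5.5, 0.15, 0.6, 0, 0, 0, 3]
    - [5.8, 0.15, 0.65, 0, 0, 0, 3]
    - [5.8, 0.15, 0.65, 0, 0, 0, 3]

```text
time_s: 13.13
eef_pos: [0.5408, 0.082, 0.3543]
tcp_rot: [-0.001, -0.009, 1.0, 0.001]
contact_force: [-0.9, 0.7, -0.9]
grip_width: 0.0299
```

Run:
```python
from h import *
np.set_printoptions(suppress=True)
stat(); c=snap('wrist','w12'); o,p,r=tool(); print((r.inv().apply(knob(.66,-.13)+[-.0015,0.001,.1565]-p)*100).round(2))
```

```text
t 13.1333 p [0.5408 0.082  0.3543] yaw 1.5883 tilt [-0.0024  0.001  -1.    ] F [-0.86  0.75 -0.9 ] grip 0.0299 q [ 0.09 -0.06  1.47  0.    1.73 -1.5 ]
[-0.17  0.11  0.35]
```

View pics/w12.png

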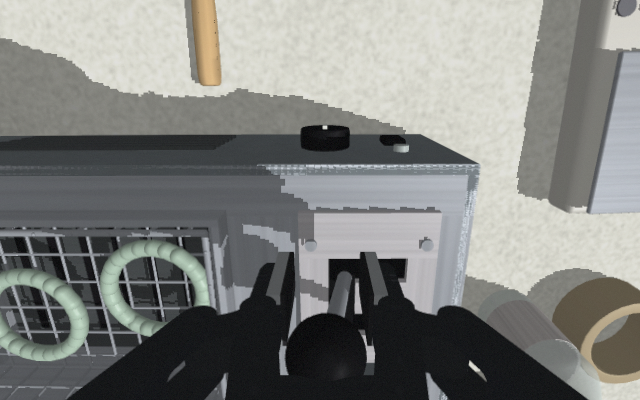

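The ball slipped out of the pads: the width fell to 30 mm with no force, and the ball now shows at (325,355), on the +x side of the fingers. I'll locate it and regrip.

Run:
```python
from h import *
from scipy.optimize import minimize
np.set_printoptions(suppress=True)
c=load('w12'); P=cloud(c)
for (u,v) in [(325,320),(325,340),(325,360),(310,350),(340,350),(325,380),(340,290)]: print((u,v),c['color'][v,u],P[v,u].round(4))
uu,vv=np.meshgrid(np.arange(640),np.arange(400)); m=((uu-326)**2+(vv-350)**2<30**2)
Q=P[m]; Q=Q[(Q[:,2]>.17)&(Q[:,2]<.24)]
A=np.c_[2*Q,np.ones(len(Q))]; s=np.linalg.lstsq(A,(Q**2).sum(1),rcond=None)[0]; print(len(Q),s[:3],np.sqrt(s[3]+(s[:3]**2).sum()))
for l in [.4,.45,.5,.55,.6,.66]: print(l,knob(l,-.13).round(4),proj(c,[knob(l,-.13)]).round(0))
```

```text
(325, 320) [ 8 12 13] [0.5547 0.0819 0.2007]
(325, 340) [17 16 18] [0.5577 0.0819 0.2095]
(325, 360) [23 24 23] [0.5623 0.082  0.2154]
(310, 350) [21 19 21] [0.5598 0.076  0.2128]
(340, 350) [20 20 23] [0.56   0.088  0.2124]
(325, 380) [20 20 23] [0.5689 0.0822 0.2189]
(340, 290) [79 81 84] [0.5771 0.0911 0.1428]
2796 [0.56962183 0.08228817 0.20379803] 0.015114388613045189
0.4 [0.5885 0.0829 0.2036] [[326. 387.]]
0.45 [0.5798 0.0827 0.2028] [[326. 370.]]
0.5 [0.5713 0.0826 0.2015] [[326. 353.]]
0.55 [0.5627 0.0824 0.1998] [[326. 334.]]
0.6 [0.5543 0.0823 0.1977] [[326. 315.]]
0.66 [0.5444 0.0821 0.1947] [[326. 291.]]
```

The ball sits at lift ≈0.50 (x 0.571, z 0.2015). The earlier grip was about 5 mm above the equator, so I'll open, slide back over it and regrip lower.

Call:
move_arm:
  series:
    - [0, 0, 0, 0, 0, 0, 4.5]
    - [0, 0, 0, 0, 0, 0, 5.5]
    - [0, 0, 0, 0, 0, 0, 5.5]
    - [-0.8, 0.05, 0.1, 0, 0, 0, 5.5]
    - [-1.8, 0.05, 0.2, 0, 0, 0, 5.5]
    - [-2.7, 0.05, 0.4, 0, 0, 0, 5.5]
    - [-3, 0.05, 0.5, 0, 0, 0, 5.5]
    - [-3, 0.05, 0.5, 0, 0, 0, 4.6]
    - [-3, 0.05, 0.5, 0, 0, 0, 4]
    - [-3, 0.05, 0.5, 0, 0, 0, 3.5]
    - [-3, 0.05, 0.5, 0, 0, 0, 3]
    - [-3, 0.05, 0.5, 0, 0, 0, 3]

```text
time_s: 14.18
eef_pos: [0.5714, 0.0829, 0.3506]
tcp_rot: [0.0, -0.009, 1.0, 0.001]
contact_force: [-0.5, -1.5, -0.9]
grip_width: 0.0335
```

Run:
```python
from h import *
np.set_printoptions(suppress=True)
stat(); c=snap('wrist','w13'); o,p,r=tool()
for l in [.5,.56,.62,.66]: print((r.inv().apply(knob(l,-.13)-knob(.5,-.13))*100).round(2))
```

```text
t 14.1833 p [0.5714 0.0829 0.3506] yaw 1.5879 tilt [ 0.0006  0.0012 -1.    ] F [-0.46 -1.5  -0.86] grip 0.0335 q [ 0.08  0.03  1.39  0.    1.72 -1.5 ]
[0. 0. 0.]
[ 1.02 -0.    0.21]
[ 2.03 -0.    0.47]
[ 2.69 -0.    0.68]
```

View pics/w13.png

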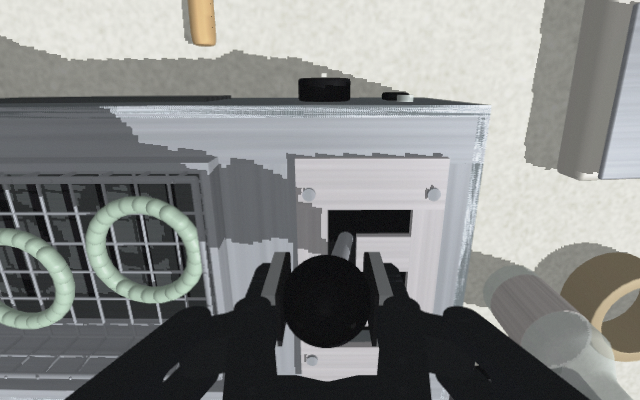

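The regrip is good (33.5 mm, no vertical force). I'll pull on to the near cross slot.

Call:
move_arm:
  series:
    - [0.4, 0, 0.1, 0, 0, 0, 3]
    - [0.8, 0, 0.15, 0, 0, 0, 3]
    - [1.2, 0, 0.25, 0, 0, 0, 3]
    - [1.6, 0, 0.35, 0, 0, 0, 3]
    - [2, 0, 0.45, 0, 0, 0, 3]
    - [2.4, 0, 0.55, 0, 0, 0, 3]
    - [2.7, 0, 0.65, 0, 0, 0, 3]
    - [2.9, 0, 0.7, 0, 0, 0, 3]
    - [2.9, 0, 0.7, 0, 0, 0, 3]

```text
time_s: 14.98
eef_pos: [0.5421, 0.0825, 0.3435]
tcp_rot: [-0.0, -0.009, 1.0, 0.001]
contact_force: [1.3, -0.8, -0.3]
grip_width: 0.0338
```

Run:
```python
from h import *
np.set_printoptions(suppress=True)
stat(); c=snap('wrist','w14');
```

```text
t 14.9833 p [0.5421 0.0825 0.3435] yaw 1.588 tilt [-0.0002  0.0013 -1.    ] F [ 1.31 -0.77 -0.28] grip 0.0338 q [ 0.09 -0.05  1.48  0.    1.71 -1.5 ]
```

View pics/w14.png

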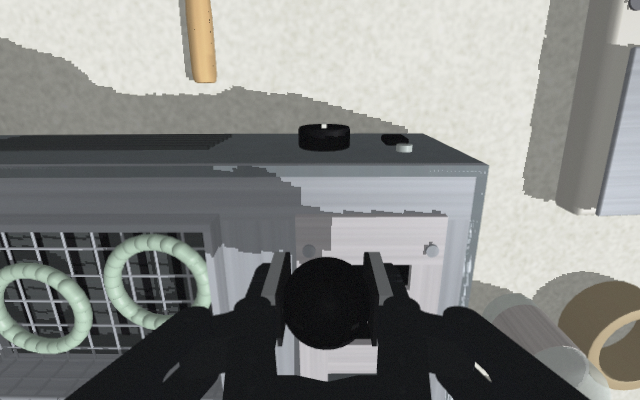

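The ball came along this time; x is 0.542, the near slot. Now across to +y into the end pocket.

Call:
move_arm:
  series:
    - [0, 0.5, 0, 0, 0, 0, 3]
    - [0, 1, -0.05, 0, 0, 0, 3]
    - [0, 1.6, -0.1, 0, 0, 0, 3]
    - [0, 2.2, -0.1, 0, 0, 0, 3]
    - [0, 2.8, -0.1, 0, 0, 0, 3]
    - [0, 3.4, -0.1, 0, 0, 0, 3]
    - [0, 4, -0.05, 0, 0, 0, 3]
    - [0, 4.5, 0, 0, 0, 0, 3]
    - [0, 4.7, 0, 0, 0, 0, 3]
    - [0, 4.7, 0, 0, 0, 0, 3]

```text
time_s: 15.87
eef_pos: [0.5415, 0.1293, 0.3445]
tcp_rot: [-0.0, -0.008, 1.0, -0.001]
contact_force: [-1.9, -6.0, 7.5]
grip_width: 0.033
```

Run:
```python
from h import *
np.set_printoptions(suppress=True)
stat(); c=snap('wrist','w15');
```

```text
t 15.8667 p [0.5415 0.1293 0.3445] yaw 1.5872 tilt [-0.0001 -0.002  -1.    ] F [-1.87 -5.98  7.55] grip 0.033 q [ 0.17 -0.03  1.46 -0.    1.71 -1.41]
```

View pics/w15.png

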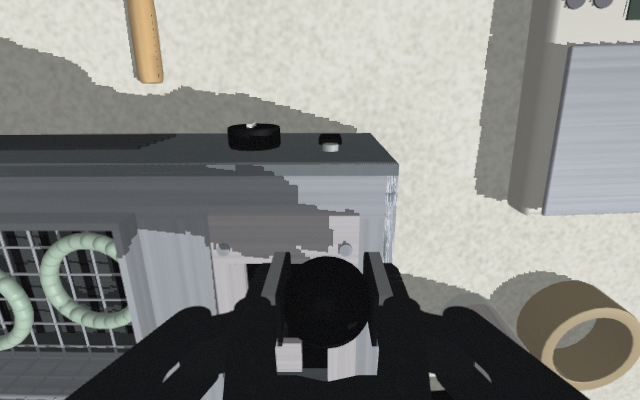

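The ball is at the +y end (y 0.129, with a 6 N stop force). I'll release, rise and check.

Call:
move_arm:
  series:
    - [0, 0, 0, 0, 0, 0, 4]
    - [0, 0, 0, 0, 0, 0, 5]
    - [0, 0, 0, 0, 0, 0, 5.5]
    - [0, 0, -0.5, 0, 0, 0, 5.5]
    - [0, 0, -2, 0, 0, 0, 5.5]
    - [0, 0, -4.5, 0, 0, 0, 5.5]
    - [0, 0, -7.5, 0, 0, 0, 5.5]
    - [0, 0, -9.5, 0, 0, 0, 5.5]
    - [0, 0, -10, 0, 0, 0, 5.5]

```text
time_s: 16.67
eef_pos: [0.5414, 0.1295, 0.4484]
tcp_rot: [0.003, -0.009, 1.0, 0.001]
contact_force: [-0.1, -0.6, 0.0]
grip_width: 0.0547
```

Run:
```python
from h import *
np.set_printoptions(suppress=True)
stat(); c=snap('wrist','w16'); t=snap('top','t16'); s=snap('side','s16')
P=cloud(c); uu,vv=np.meshgrid(np.arange(640),np.arange(400))
m=(c['color'].max(2)<45)&(P[...,2]>.18)&(P[...,2]<.22)&(abs(P[...,0]-.543)<.03)&(abs(P[...,1]-.127)<.03)
ys,xs=np.nonzero(m);print(len(xs),xs.mean(),ys.mean(),P[m].mean(0)); print(proj(c,[knob(.66,.13)]))
Q=P[m];A=np.c_[2*Q,np.ones(len(Q))]; s=np.linalg.lstsq(A,(Q**2).sum(1),rcond=None)[0]; print(s[:3])
print(tgt(.4815,-.388,.34,np.radians(-17.9)))
```

```text
t 16.6667 p [0.5414 0.1295 0.4484] yaw 1.5884 tilt [ 0.0066  0.0029 -1.    ] F [-0.13 -0.6   0.03] grip 0.0547 q [ 0.17 -0.02  1.26  0.    1.89 -1.41]
2039 324.4737616478666 209.0897498773909 [0.53856556 0.12890559 0.20700216]
[[322.33881024 209.66943115]]
[0.54309954 0.12899891 0.19546645]
(array([  6.93, -51.65,  10.22]), array([ 0.0009, -0.0015,  1.9006]))
```

View pics/w16.png

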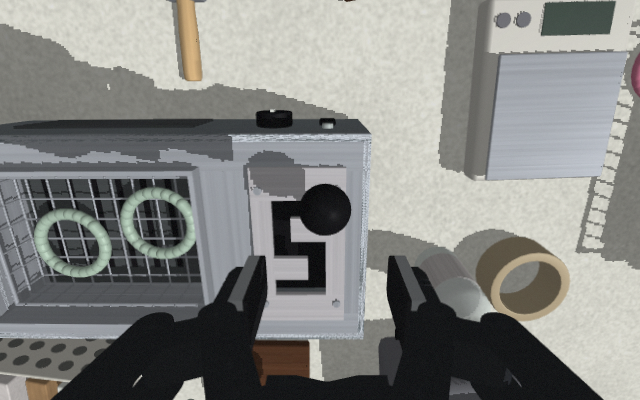

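View pics/s16.png

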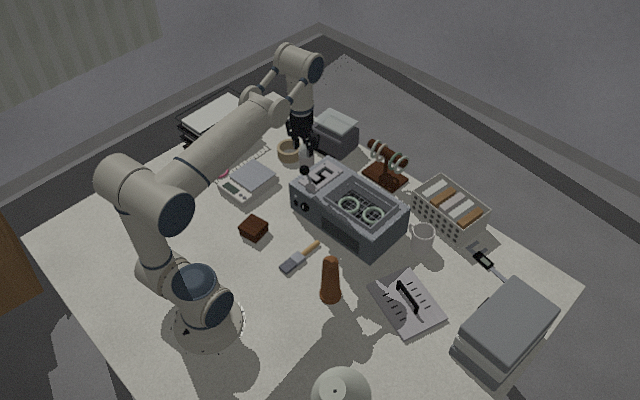

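The ball fits at (0.543, 0.129, 0.1955), exactly the home position (lift 0.66, side +0.13). The basket is down with both rings flat in it, and the other things stand unmoved. Now the lid.

Call:
move_arm:
  series:
    - [0.4, -2, 0, 0, 0, 0.11, 5.5]
    - [0.9, -5.5, 0, 0, 0, 0.23, 5.5]
    - [1.4, -9.3, 0, 0, 0, 0.35, 5.5]
    - [1.9, -13.2, 0, 0, 0, 0.47, 5.5]
    - [2.4, -17.1, 0, 0, 0, 0.59, 5.5]
    - [2.9, -21, 0, 0, 0, 0.71, 5.5]
    - [3.4, -24.9, 0, 0, 0, 0.83, 5.5]
    - [3.9, -28.8, 0, 0, 0, 0.95, 5.5]
    - [4.4, -32.7, 0, 0, 0, 1.07, 5]
    - [4.9, -36.6, 0, 0, 0, 1.19, 4]
    - [5.4, -40.5, 0, 0, 0, 1.31, 4]
    - [5.9, -44, 0, 0, 0, 1.43, 4]

```text
time_s: 17.82
eef_pos: [0.4897, -0.3139, 0.44]
tcp_rot: [-0.002, 0.652, 0.759, 0.0]
contact_force: [0.8, 0.1, -0.1]
grip_width: 0.0398
```

Run:
```python
from h import *
np.set_printoptions(suppress=True)
stat();print(tgt(.4815,-.388,.36,np.radians(-17.9)))
```

```text
t 17.8167 p [ 0.4897 -0.3139  0.44  ] yaw 0.1514 tilt [-0.0031  0.0037 -1.    ] F [ 0.79  0.08 -0.12] grip 0.0398 q [-0.63  0.05  1.21  0.    1.89 -0.78]
(array([-7.23, -1.91,  7.97]), array([-0.0034, -0.0035,  0.4638]))
```

Call:
move_arm:
  series:
    - [-2.5, -0.6, 0.5, 0, 0, 0.12, 4]
    - [-5, -1.3, 1.5, 0, 0, 0.24, 4]
    - [-6.5, -1.7, 3, 0, 0, 0.36, 4]
    - [-7, -1.9, 4.5, 0, 0, 0.45, 4]
    - [-7, -1.9, 5.5, 0, 0, 0.46, 4]
    - [-7, -1.9, 6, 0, 0, 0.46, 4]
    - [-7, -1.9, 6, 0, 0, 0.46, 4]

```text
time_s: 18.4
eef_pos: [0.4827, -0.383, 0.3799]
tcp_rot: [-0.003, 0.804, 0.594, 0.0]
contact_force: [-0.6, 0.4, -0.2]
grip_width: 0.04
```

Run:
```python
from h import *
np.set_printoptions(suppress=True)
stat();c=snap('wrist','w17');stat()
P=cloud(c); m=(c['color'].max(2)<60)&(P[...,2]>.03)&(P[...,2]<.075)&(abs(P[...,0]-.4815)<.08)&(abs(P[...,1]+.388)<.08)
Q=P[m]; r=cv2.minAreaRect((Q[:,:2]*1000).astype(np.float32)); print(len(Q),r,np.percentile(Q[:,2],[50,95]))
m=(P[...,2]>.01)&(P[...,2]<.03)&(c['color'].max(2)>60);
```

```text
t 18.4 p [ 0.4827 -0.383   0.3799] yaw -0.2988 tilt [-0.0031  0.0047 -1.    ] F [-0.62  0.42 -0.19] grip 0.04 q [-0.73  0.13  1.23  0.    1.78 -0.43]
t 18.45 p [ 0.4828 -0.3829  0.3817] yaw -0.2989 tilt [-0.0012  0.0029 -1.    ] F [-0.16 -1.02 -0.59] grip 0.0399 q [-0.73  0.13  1.23  0.    1.79 -0.43]
1370 ((483.2962646484375, -386.7914733886719), (109.77085876464844, 9.902810096740723), 72.09017944335938) [0.05869053 0.05979185]
```

View pics/w17.png

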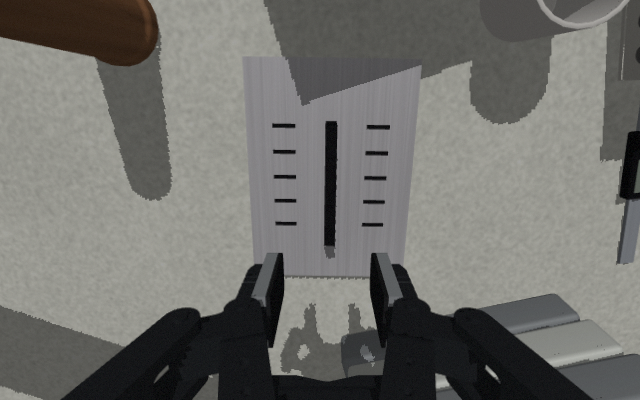

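The handle measures 110 × 9.9 mm, at (0.4833, −0.3868) and 72.1°, which agrees with the top view.

Run:
```python
from h import *
np.set_printoptions(suppress=True)
print(tgt(.4833,-.3868,.205,-.3126))
```

```text
(array([-0.4 ,  0.2 , 17.67]), array([-0.002 , -0.0024,  0.0137]))
```

Call:
move_arm:
  series:
    - [-0.4, 0.18, 2, 0, 0, 0.013, 4]
    - [-0.4, 0.18, 5, 0, 0, 0.013, 4]
    - [-0.4, 0.18, 8.5, 0, 0, 0.013, 4]
    - [-0.4, 0.18, 12, 0, 0, 0.013, 4]
    - [-0.4, 0.18, 15, 0, 0, 0.013, 4]
    - [-0.4, 0.18, 17, 0, 0, 0.013, 4]
    - [-0.4, 0.18, 17.6, 0, 0, 0.013, 4]
    - [-0.4, 0.18, 17.6, 0, 0, 0.013, 4]

```text
time_s: 19.12
eef_pos: [0.4833, -0.3869, 0.2058]
tcp_rot: [-0.002, 0.809, 0.588, 0.0]
contact_force: [-0.0, -0.3, 0.2]
grip_width: 0.0398
```

Run:
```python
from h import *
np.set_printoptions(suppress=True)
stat();c=snap('wrist','w18');print(tgt(.4833,-.3868,.205,-.3126))
```

```text
t 19.1167 p [ 0.4833 -0.3869  0.2058] yaw -0.313 tilt [-0.0015  0.003  -1.    ] F [-0.01 -0.34  0.18] grip 0.0398 q [-0.73  0.19  1.47  0.    1.48 -0.42]
(array([ 0.05, -0.05,  0.29]), array([ 0.0006, -0.001 , -0.0008]))
```

View pics/w18.png

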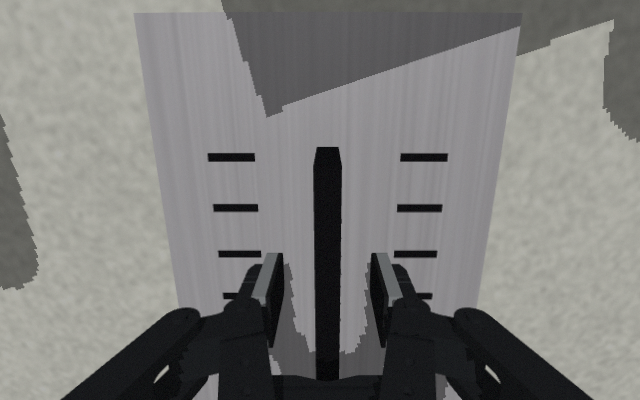

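The handle is centred between the pads (gap 283–372, handle at 328). I'll close and test-lift.

Call:
move_arm:
  series:
    - [0, 0, 0.1, 0, 0, 0, 3]
    - [0, 0, 0.1, 0, 0, 0, 2]
    - [0, 0, 0.1, 0, 0, 0, 1.2]
    - [0, 0, 0.1, 0, 0, 0, 0.5]
    - [0, 0, 0.1, 0, 0, 0, 0.3]
    - [0, 0, 0.1, 0, 0, 0, 0.3]
    - [0, 0, -0.2, 0, 0, 0, 0.3]
    - [0, 0, -0.8, 0, 0, 0, 0.3]
    - [0, 0, -1.6, 0, 0, 0, 0.3]
    - [0, 0, -2.2, 0, 0, 0, 0.3]
    - [0, 0, -2.2, 0, 0, 0, 0.3]

```text
time_s: 20.08
eef_pos: [0.4835, -0.3881, 0.231]
tcp_rot: [0.001, 0.809, 0.587, 0.001]
contact_force: [0.5, -1.2, -2.8]
grip_width: 0.0088
```

Run:
```python
from h import *
np.set_printoptions(suppress=True)
stat();c=snap('wrist','w19');stat();P=cloud(c)
m=(P[...,2]>.02)&(P[...,2]<.05)&(c['color'].max(2)>60)&(np.arange(400)[:,None]<260); Q=P[m]; A=np.c_[Q[:,:2]-[.4833,-.3868],np.ones(len(Q))]; s=np.linalg.lstsq(A,Q[:,2],rcond=None)[0]; print('lid plane',s,len(Q))
```

```text
t 20.0833 p [ 0.4835 -0.3881  0.231 ] yaw -0.315 tilt [ 0.0025 -0.0006 -1.    ] F [ 0.45 -1.16 -2.78] grip 0.0088 q [-0.73  0.18  1.44  0.    1.52 -0.42]
t 20.1333 p [ 0.4834 -0.388   0.2302] yaw -0.315 tilt [ 0.0018 -0.0001 -1.    ] F [ 0.12 -0.24 -3.12] grip 0.0082 q [-0.73  0.18  1.45  0.    1.52 -0.42]
lid plane [ 0.00186585 -0.00123609  0.03948971] 81433
```

The lid is lifted and level (slopes below 0.002). I'll check the lid's centre against the handle using the earlier clear wrist view, then travel.

Run:
```python
from h import *
np.set_printoptions(suppress=True)
c=load('w17'); P=cloud(c); y=-.3126; ex=np.array([np.cos(y),np.sin(y)]); ey=np.array([-np.sin(y),np.cos(y)])
m=(P[...,2]>.009)&(P[...,2]<.02)&(abs(P[...,0]-.48)<.16)&(abs(P[...,1]+.387)<.16)
d=P[...,:2]-np.array([.4833,-.3868]); a=d@ex; b=d@ey
print('z',np.median(P[m][:,2]))
for b0 in [.02,.04,.06,.08,.09]:
    s=m&(abs(b-b0)<.004); print(b0,a[s].min().round(4),a[s].max().round(4))
for a0 in [-.06,-.03,.03]:
    s=m&(abs(a-a0)<.004); print(a0,b[s].min().round(4),b[s].max().round(4))
# rim measurement again from t16
for n in ['t16','w16']:
    c=load(n); P=cloud(c); m=(P[...,2]>.151)&(P[...,2]<.162)&(abs(P[...,0]-.603)<.1)&(abs(P[...,1]+.078)<.13); Q=P[m]; print(n,len(Q),cv2.minAreaRect((Q[:,:2]*1000).astype(np.float32)),np.median(Q[:,2]))
print(tgt(.4834,-.388,.40,-.315)); print(tgt(.603,-.078,.40,.018))
```

```text
z 0.016704997881033634
0.02 -0.0812 0.081
0.04 -0.0813 0.081
0.06 -0.081 0.0809
0.08 -0.081 0.0812
0.09 -0.0812 0.0815
-0.06 -0.0848 0.1112
-0.03 -0.1122 0.1106
0.03 -0.1116 0.1107
t16 469 ((602.9842529296875, -78.51717376708984), (149.01234436035156, 208.3928680419922), 1.1118221282958984) 0.15623082452309567
w16 3249 ((603.3353271484375, -74.00830078125), (149.9795379638672, 202.576904296875), 0.9084681272506714) 0.15635794819868842
(array([  0.01,   0.03, -16.98]), array([ 0.0018, -0.0004,  0.    ]))
(array([ 33.19,   1.8 , -16.97]), array([ 0.0018, -0.0001, -0.333 ]))
```

The lid is centred on its handle within 1 mm, and the well is at (0.603, −0.078) with yaw 0.018. I'll lift well above the mandrel, then carry the lid over.

Call:
move_arm:
  series:
    - [0, 0, -1.5, 0, 0, 0, 0.3]
    - [0, 0, -4, 0, 0, 0, 0.3]
    - [0, 0, -7, 0, 0, 0, 0.3]
    - [0, 0, -10, 0, 0, 0, 0.3]
    - [0, 0, -13, 0, 0, 0, 0.3]
    - [0, 0, -16, 0, 0, 0, 0.3]
    - [0, 0, -19, 0, 0, 0, 0.3]
    - [0, 0, -21, 0, 0, 0, 0.3]
    - [1, 0.1, -22, 0, 0, -0.01, 0.3]
    - [2.5, 0.2, -22, 0, 0, -0.03, 0.3]
    - [4.5, 0.3, -22, 0, 0, -0.05, 0.3]
    - [7, 0.4, -22, 0, 0, -0.08, 0.3]

```text
time_s: 21.13
eef_pos: [0.5091, -0.3218, 0.4462]
tcp_rot: [-0.002, 0.785, 0.62, 0.0]
contact_force: [0.3, 0.4, -3.6]
grip_width: 0.0084
```

Call:
move_arm:
  series:
    - [2.5, 0.2, 0, 0, 0, -0.03, 0.3]
    - [5, 0.4, 0, 0, 0, -0.06, 0.3]
    - [7.5, 0.5, 0, 0, 0, -0.09, 0.3]
    - [10, 0.6, 0, 0, 0, -0.12, 0.3]
    - [12.5, 0.7, 0, 0, 0, -0.15, 0.3]
    - [15, 0.8, 0, 0, 0, -0.18, 0.3]
    - [17.5, 0.9, 0, 0, 0, -0.2, 0.3]
    - [20, 1, 0, 0, 0, -0.22, 0.3]
    - [22, 1.1, 0, 0, 0, -0.24, 0.3]
    - [23.5, 1.1, 0, 0, 0, -0.25, 0.3]
    - [24, 1.1, 0, 0, 0, -0.25, 0.3]
    - [24, 1.1, 0, 0, 0, -0.25, 0.3]

```text
time_s: 22.13
eef_pos: [0.5755, -0.0898, 0.4471]
tcp_rot: [-0.002, 0.701, 0.714, -0.0]
contact_force: [-0.5, 0.5, -3.5]
grip_width: 0.0087
```

Run:
```python
from h import *
np.set_printoptions(suppress=True)
stat();print(tgt(.603,-.0783,.40,.018))
c=snap('top','t20'); cv2.imwrite('pics/t20c.png',cv2.resize(cv2.cvtColor(c['color'],cv2.COLOR_RGB2BGR)[90:270,270:510],None,fx=3,fy=3,interpolation=cv2.INTER_CUBIC))
```

```text
t 22.1333 p [ 0.5755 -0.0898  0.4471] yaw 0.0183 tilt [-0.0028  0.0024 -1.    ] F [-0.54  0.45 -3.46] grip 0.0087 q [-0.21  0.06  1.19  0.    1.9  -0.23]
(array([1.09, 2.79, 4.71]), array([-0.0028, -0.0025,  0.0003]))
```

View pics/t20c.png

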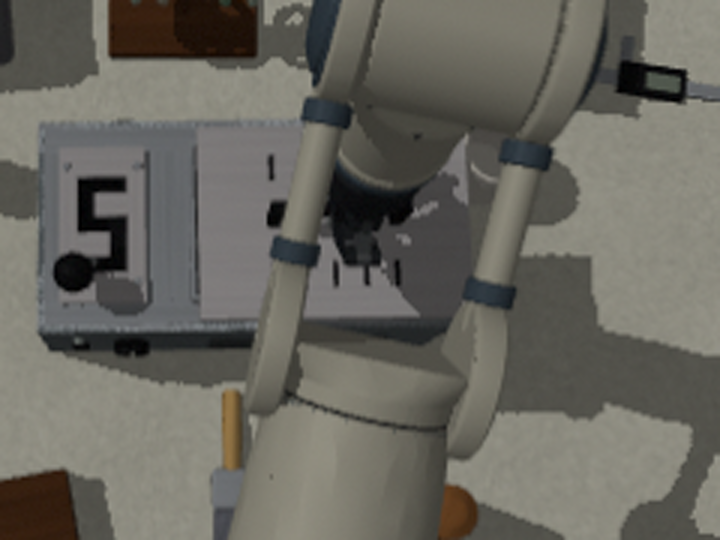

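Lid above the well, level-looking, lever still home (72,272). I'll move to the centre and down to about 15 mm above seat.

Call:
move_arm:
  series:
    - [0.5, 1.2, 0.5, 0, 0, 0, 0.3]
    - [0.9, 2.3, 1.5, 0, 0, 0, 0.3]
    - [1.1, 2.8, 3, 0, 0, 0, 0.3]
    - [1.1, 2.8, 4.5, 0, 0, 0, 0.3]
    - [1.1, 2.8, 6, 0, 0, 0, 0.3]
    - [1.1, 2.8, 7, 0, 0, 0, 0.3]
    - [1.1, 2.8, 7.2, 0, 0, 0, 0.3]
    - [1.1, 2.8, 7.2, 0, 0, 0, 0.3]

```text
time_s: 22.85
eef_pos: [0.603, -0.0809, 0.3757]
tcp_rot: [-0.001, 0.702, 0.712, -0.0]
contact_force: [-1.1, 0.8, -2.7]
grip_width: 0.0087
```

Run:
```python
from h import *
np.set_printoptions(suppress=True)
stat();print(tgt(.603,-.0783,.365,.018))
c=snap('wrist','w21'); t=snap('top','t21'); s=snap('side','s21'); stat()
P=cloud(c)
m=(P[...,2]>.165)&(P[...,2]<.2)&(c['color'].max(2)>60)
y=.018; ex=np.array([np.cos(y),np.sin(y)]); ey=np.array([-np.sin(y),np.cos(y)])
d=P[...,:2]-np.array([.603,-.0783]); a=d@ex; b=d@ey
k=m&(abs(a)<.1)&(abs(b)<.13); Q=P[k];A=np.c_[a[k],b[k],np.ones(k.sum())]; print(np.linalg.lstsq(A,Q[:,2],rcond=None)[0])
for b0 in [.05,.07,.09]:
    q=k&(abs(b-b0)<.004); print(b0,a[q].min().round(4),a[q].max().round(4))
for a0 in [-.05,.0,.05]:
    q=k&(abs(a-a0)<.004); print(a0,b[q].max().round(4))
cv2.imwrite('pics/s21c.png',cv2.resize(cv2.cvtColor(s['color'],cv2.COLOR_RGB2BGR)[110:290,260:460],None,fx=3.5,fy=3.3,interpolation=cv2.INTER_CUBIC))
```

```text
t 22.85 p [ 0.603  -0.0809  0.3757] yaw 0.0143 tilt [-0.0024  0.0017 -1.    ] F [-1.14  0.76 -2.67] grip 0.0087 q [-0.19  0.11  1.26  0.    1.77 -0.2 ]
(array([0.25, 0.01, 1.07]), array([-0.0024, -0.0018, -0.0037]))
t 23.0 p [ 0.6031 -0.0806  0.3786] yaw 0.0147 tilt [ 0.0022  0.0009 -1.    ] F [-0.02 -0.69 -3.06] grip 0.009 q [-0.19  0.11  1.26  0.    1.77 -0.2 ]
[-0.00227979  0.00119021  0.18416532]
0.05 -0.0815 0.0809
0.07 -0.0814 0.0811
0.09 -0.0815 0.0822
-0.05 0.1102
0.0 0.1098
0.05 0.1099
```

View pics/w21.png

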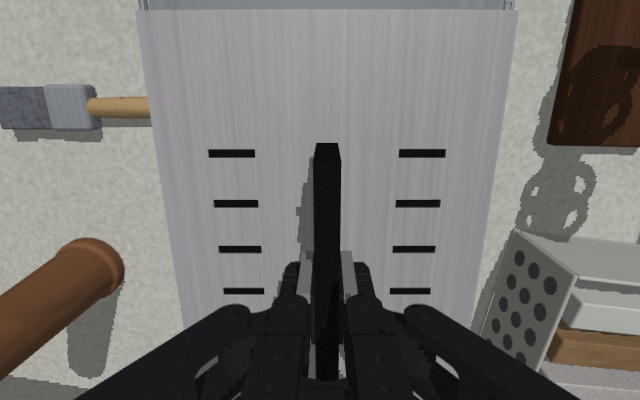

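View pics/s21c.png

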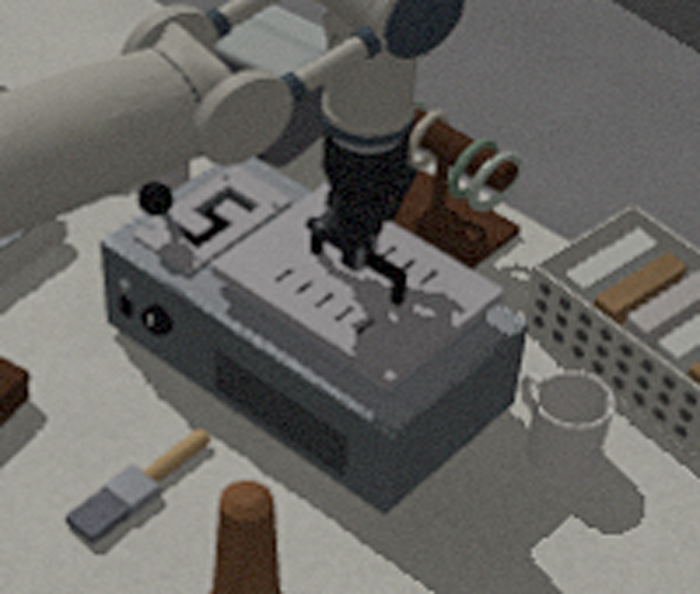

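The lid is within about 1 mm of centre and level, with its plate about 25 mm above the seat. I'll correct +y by 1.5 mm and lower slowly.

Call:
move_arm:
  series:
    - [0.15, 0, 0, 0, 0, -0.003, 0.3]
    - [0.15, 0, 0.4, 0, 0, -0.003, 0.3]
    - [0.15, 0, 0.8, 0, 0, -0.003, 0.3]
    - [0.15, 0, 1.2, 0, 0, -0.003, 0.3]
    - [0.15, 0, 1.5, 0, 0, -0.003, 0.3]
    - [0.15, 0, 1.8, 0, 0, -0.003, 0.3]
    - [0.15, 0, 2, 0, 0, -0.003, 0.3]
    - [0.15, 0, 2, 0, 0, -0.003, 0.3]

```text
time_s: 23.67
eef_pos: [0.603, -0.0789, 0.3564]
tcp_rot: [-0.001, 0.701, 0.713, 0.0]
contact_force: [0.2, -0.1, -3.6]
grip_width: 0.0087
```

Run:
```python
from h import *
np.set_printoptions(suppress=True)
stat()
c=snap('wrist','w22'); stat()
P=cloud(c)
m=(P[...,2]>.15)&(P[...,2]<.2)&(c['color'].max(2)>60)
y=.018; ex=np.array([np.cos(y),np.sin(y)]); ey=np.array([-np.sin(y),np.cos(y)])
d=P[...,:2]-np.array([.603,-.0783]); a=d@ex; b=d@ey
k=m&(abs(a)<.07)&(abs(b)<.1); Q=P[k];A=np.c_[a[k],b[k],np.ones(k.sum())]; print(np.linalg.lstsq(A,Q[:,2],rcond=None)[0])
```

```text
t 23.6667 p [ 0.603  -0.0789  0.3564] yaw 0.018 tilt [-0.001   0.0015 -1.    ] F [ 0.15 -0.06 -3.61] grip 0.0087 q [-0.19  0.11  1.3   0.    1.74 -0.2 ]
t 23.7167 p [ 0.603  -0.0789  0.3569] yaw 0.018 tilt [-0.0005  0.0014 -1.    ] F [-0.41 -0.61 -2.49] grip 0.0085 q [-0.19  0.11  1.3   0.    1.74 -0.2 ]
[-0.00096133 -0.00246488  0.16520182]
```

The skirt is around the collar without contact (Fz is still the lid's weight). I'm lowering the last millimetres.

Call:
move_arm:
  series:
    - [0, 0, 0.15, 0, 0, 0, 0.3]
    - [0, 0, 0.3, 0, 0, 0, 0.3]
    - [0, 0, 0.45, 0, 0, 0, 0.3]
    - [0, 0, 0.5, 0, 0, 0, 0.3]
    - [0, 0, 0.5, 0, 0, 0, 0.3]

```text
time_s: 24.13
eef_pos: [0.603, -0.0789, 0.3523]
tcp_rot: [-0.0, 0.701, 0.713, 0.001]
contact_force: [-0.4, -0.4, -3.7]
grip_width: 0.0086
```

Call:
move_arm:
  series:
    - [0, 0, 0.1, 0, 0, 0, 0.3]
    - [0, 0, 0.2, 0, 0, 0, 0.3]
    - [0, 0, 0.2, 0, 0, 0, 0.3]

```text
time_s: 24.38
eef_pos: [0.6028, -0.0789, 0.3522]
tcp_rot: [0.0, 0.701, 0.713, 0.001]
contact_force: [-3.9, 1.0, 4.4]
grip_width: 0.0091
```

Contact comes at TCP z 0.352, which puts the plate on the rim. I'll take a look before releasing.

```bash
cat > lid.py <<'E'
from h import *
import sys
np.set_printoptions(suppress=True)
stat(); c=snap('wrist',sys.argv[1]); stat()
P=cloud(c)
m=(P[...,2]>.15)&(P[...,2]<.175)&(c['color'].max(2)>60)
y=.018; ex=np.array([np.cos(y),np.sin(y)]); ey=np.array([-np.sin(y),np.cos(y)])
d=P[...,:2]-np.array([.603,-.0783]); a=d@ex; b=d@ey
k=m&(abs(a)<.07)&(abs(b)<.1); Q=P[k];A=np.c_[a[k],b[k],np.ones(k.sum())]; print(np.linalg.lstsq(A,Q[:,2],rcond=None)[0])
k=m&(abs(a)<.09)&(abs(b)<.12)
for b0 in [-.05,.0,.05,.07,.09]:
    q=k&(abs(b-b0)<.004)
    if q.any(): print('b',b0,a[q].min().round(4),a[q].max().round(4))
for a0 in [-.05,.0,.05]:
    q=k&(abs(a-a0)<.004)
    if q.any(): print('a',a0,b[q].min().round(4),b[q].max().round(4))
E
python3 lid.py w23
```

```text
t 24.3833 p [ 0.6028 -0.0789  0.3522] yaw 0.0179 tilt [ 0.0021  0.0009 -1.    ] F [-3.89  1.02  4.4 ] grip 0.0091 q [-0.19  0.11  1.31  0.    1.73 -0.2 ]
t 24.4333 p [ 0.6028 -0.0789  0.3522] yaw 0.018 tilt [ 0.0021  0.0009 -1.    ] F [-3.63  0.6   5.89] grip 0.0086 q [-0.19  0.11  1.31  0.    1.73 -0.2 ]
[ 0.00070089 -0.00066358  0.16070365]
b -0.05 -0.0808 0.0816
b 0.0 -0.0807 0.0811
b 0.05 -0.0811 0.0814
b 0.07 -0.0814 0.0817
b 0.09 -0.0811 0.0822
a -0.05 -0.098 0.1118
a 0.0 0.0555 0.1117
a 0.05 -0.098 0.1118
```

The plate top is at 0.1607, level (slope below 0.001) and centred within 1 mm: seated. I'll release gently and retreat.

Call:
move_arm:
  series:
    - [0, 0, -0.1, 0, 0, 0, 0.3]
    - [0, 0, -0.1, 0, 0, 0, 1.2]
    - [0, 0, -0.1, 0, 0, 0, 2]
    - [0, 0, -0.1, 0, 0, 0, 3]
    - [0, 0, -0.1, 0, 0, 0, 3.5]
    - [0, 0, -0.8, 0, 0, 0, 3.5]
    - [0, 0, -2.5, 0, 0, 0, 3.5]
    - [0, 0, -5, 0, 0, 0, 3.5]
    - [0, 0, -7.5, 0, 0, 0, 3.5]
    - [0, 0, -9, 0, 0, 0, 3.5]
    - [0, 0, -9, 0, 0, 0, 3.5]

```text
time_s: 25.35
eef_pos: [0.6027, -0.079, 0.4458]
tcp_rot: [0.003, 0.701, 0.713, 0.003]
contact_force: [0.6, -0.2, 0.3]
grip_width: 0.035
```

```bash
python3 lid.py w24
```

```text
t 25.35 p [ 0.6027 -0.079   0.4458] yaw 0.018 tilt [ 0.0081 -0.0002 -1.    ] F [ 0.6  -0.18  0.25] grip 0.035 q [-0.19  0.12  1.12  0.    1.89 -0.2 ]
t 25.4 p [ 0.6029 -0.079   0.4431] yaw 0.018 tilt [ 0.0051  0.0004 -1.    ] F [-0.4  -0.76 -0.34] grip 0.0349 q [-0.19  0.12  1.13  0.    1.89 -0.2 ]
[ 0.00068055 -0.00098013  0.16072124]
b -0.05 -0.0812 0.0817
b 0.0 -0.0812 0.0814
b 0.05 -0.081 0.0814
b 0.07 -0.0803 0.0819
b 0.09 -0.0803 0.0817
a -0.05 -0.0597 0.1109
a 0.0 -0.1109 0.1115
a 0.05 -0.0597 0.111
```

Call:
move_arm:
  series:
    - [-1, -2, -1, 0, 0, 0, 3.5]
    - [-3, -5, -2, 0, 0, 0, 3.5]
    - [-6, -8, -2, 0, 0, 0, 3.5]
    - [-9, -11, -2, 0, 0, 0, 3.5]
    - [-12, -14, -2, 0, 0, 0, 3.5]
    - [-15, -17, -2, 0, 0, 0, 3.5]
    - [-18, -20, -2, 0, 0, 0, 3.5]
    - [-20, -22, -2, 0, 0, 0, 3.5]
    - [-20, -22, -2, 0, 0, 0, 3.5]
    - [-20, -22, -2, 0, 0, 0, 3.5]

```text
time_s: 26.23
eef_pos: [0.3856, -0.2842, 0.4584]
tcp_rot: [-0.001, 0.702, 0.712, 0.001]
contact_force: [-0.1, 0.1, -0.2]
grip_width: 0.0349
```

Run:
```python
from h import *
np.set_printoptions(suppress=True)
stat(); c=snap('top','t25'); s=snap('side','s25')
P=cloud(c)
m=(P[...,2]>.15)&(P[...,2]<.18)&(abs(P[...,0]-.603)<.12)&(P[...,1]<.05)&(P[...,1]>-.25)&(c['color'].max(2)>50); Q=P[m]
print(len(Q),cv2.minAreaRect((Q[:,:2]*1000).astype(np.float32)),np.median(Q[:,2]))
m=(c['color'].max(2)<40)&(P[...,2]>.175)&(P[...,2]<.23)&(abs(P[...,0]-.6)<.1)&(abs(P[...,1]-.106)<.06)
Q=P[m];A=np.c_[2*Q,np.ones(len(Q))]; s=np.linalg.lstsq(A,(Q**2).sum(1),rcond=None)[0]; print('knob',len(Q),s[:3])
```

```text
t 26.2333 p [ 0.3856 -0.2842  0.4584] yaw 0.0143 tilt [-0.0012  0.0028 -1.    ] F [-0.1   0.14 -0.2 ] grip 0.0349 q [-0.71 -0.21  1.43  0.    1.93 -0.72]
4415 ((603.5160522460938, -78.53746795654297), (163.30758666992188, 222.50900268554688), 0.9104169607162476) 0.16069802879100792
knob 130 [0.54243481 0.12840056 0.19778439]
```

View pics/t25.png

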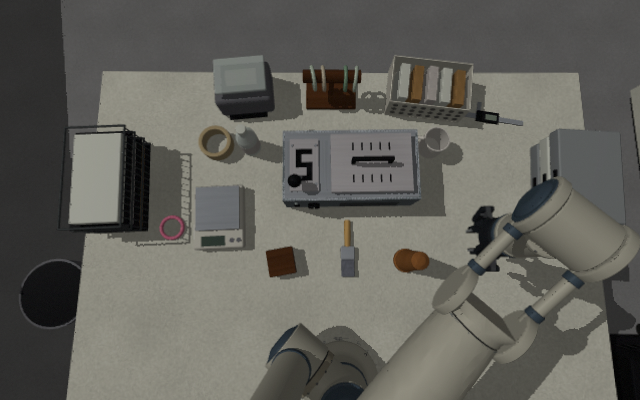

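View pics/s25.png

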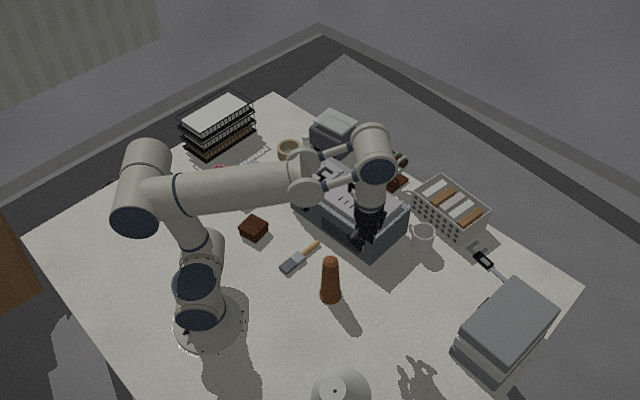

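The lid is seated at (372,163) in the top picture, the knob is home at (294,181), and the bystanders are in place. I'm handing in.

```bash
python3 -c "
from workcell import order
print(order.job_done())"
```

```text
the job is handed in; nothing more can be done
None
```

The dryer is loaded, the lever is home, the lid is seated, and I handed the job in at about 26 s of the 72 s allowed. `job_done` gave no verdict, so the checks below are my own measurements.

- **Bangle:** I pinched the jade bangle from the scale by its bar and lowered it until it touched the floor of the raised basket, then let go. Its top measured 0.1715 m on all sides, so it lies flat. In the last picture before the lid went on, both bangles looked flat in the lowered basket. They have been under the lid since, so I could not check them again.
- **Lever:** The ball slipped out of the grip once, in the second lane at a lift of about 0.50, because I had gripped it too high. I regripped it about 5 mm lower and finished the path. In the last check the ball was at about (0.542, 0.128) m, where the home position should be (0.544, 0.128) m. Its height read about 3 mm above the model in that coarse top view. A closer wrist view right after release had agreed with the model within 1 mm in height.
- **Lid:** I lowered it until it made contact, then released it. It is centred within 1 mm of the well centre I measured, level within 0.002 rad, and turned within about 0.002 rad of the well. Its plate height fits a seated lid.
- **Other things:** The bottle, mug, mandrel, box, brush and tape look unmoved in the last picture; I compared them by eye only. The arm is clear of everything.

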